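# Cap the leaning centrifuge bottle

### The arm

A 7-joint arm with a two-finger parallel gripper is mounted at the origin on the work surface. World frame = base frame: x ahead of the robot, y to its left, z up, the work surface at z = 0. Lengths are in mm, angles in rad, forces in N, time in s.
With the tool pointing down it reaches from about 375 to 925 mm from the base axis. Payload 3.1 kg.
Tool frame: the origin (TCP) lies at the very end of the fingers, on their centre line; the grasp point (between the pads) lies 19 mm behind it (tcp_to_grasp is the y of the grasp point in the tool frame, in mm); y points along the fingers, x is the direction in which the jaws open and shut, and the axes are right-handed (so a half turn about y gives the same grasp; the last joint's range is limited). The gripper opens to 85 mm and grips with 20 to 120 N. Pads are 22 mm wide; open, the fingers measure 114 mm over their backs; the gripper's body (76 mm by 85 mm) begins 54 mm behind the grasp point. The pads swing forward as they close: fully open they stand 13 mm farther back than shut.
Start: joints at [-1.36, 0.383, 0.044, 1.598, -0.018, 1.161, -0.05], TCP at [197.522, 619.264, 231.269] pointing down, gripper open.
Joint ranges: [-2.61, 2.61], [-0.41, 2.15], [-1.48, 1.57], [0, 2.5], [-1.57, 4.71], [0.05, 1.97], [-2.85, 2.85]. Speed limits (rad/s): [2.79, 2.79, 3.14, 3.14, 3.14, 3.14, 3.14].

### API

Orientations are given as a 3x3 rotation matrix whose columns are the frame's x, y, z axes.
In Python, from rig import read_state, camera, job_done, tcp_to_grasp gives the robot as it stands. The module is installed in compiled form; this text tells all that it offers.
- The arm moves only by the tool move_arm, never from a script. Its argument "moves" is a list of rows, each an object with "dp": the shift along the tool's x, y, z in m, a list of three; "yaw": the turn about the tool's y in degrees; "gripper": the closure in counts, from 0 (fully open) to 255 (shut). In form: [{"dp": [tx, ty, tz], "yaw": yaw, "gripper": gripper}, ...]. A call has 1 to 10 rows; each row shifts and turns the commanded pose from where the row before left it, along the tool's axes as they then stand; what a row does not reach is not made up. A row lasts 1/10 s, in which the tool goes at most 50 mm and 8.59 degrees, less where a joint would pass 70% of its speed; a pose out of reach is approached as far as the arm can. A call is refused whole if a number of a shift passes 0.05 or a number of a turn 8.59, either way. A call with a gripper value outside its range is refused whole. The fingers move at their own pace and stop on an object; "squeeze" is the grip in N (left out, the last holds). Time passes only in rows, so rows that do not move let the fingers close. It gives the time, the measured TCP pose, the force and the opening at its end, in the units of the state.
- read_state(): the state, without advancing time (a new reading comes with each control period).
- camera(name): name is "scene" or "top" or "wrist"; returns a dict with "pixels" (480x640x3 uint8, red, green, blue), "camera_matrix" (3x3 intrinsics, pixels), "dist" ([k1, k2, p1, p2, k3] as OpenCV has them; the pictures are not rectified), "T" (4x4, takes a point from camera to world coordinates); the wrist camera has in their place "tool_from_camera" (4x4, takes a point from camera to tool coordinates, whose origin is the TCP and whose axes are the tool frame's). Camera axes: x right, y down, z forward; pixel columns grow to the right and rows downward; lengths in mm; the calibration is good to about 2 mm. A picture is of the moment at which its call begins: read the wrist's pose just before it. There is no depth.
- job_done(): hands the job in, once; it reports no verdict.
The state is a dict: "t": time; "joint_positions": joint angles; "qvel": joint speeds; "effort": joint torques, N m; "tool_pos": TCP position; "ee_rot": TCP orientation; "ft_force": force on the tool from outside, world axes, zero at the start; "wrist_torque": the same for the moment, N m; "opening": finger opening in mm.
Only numpy, scipy, OpenCV 4.12 (cv2) and the standard library are available. Lean on these libraries where they do the work, as an engineer would, in place of code of your own. Each camera call takes 0.05 s, during which the arm holds its last target.

### The job

Take the orange stopper out of the white bottle that leans in its stand and put it in the green tray. Then close the bottle with the blue screw cap without cross-threading it: first let the cap rest squarely on top of the thread for a moment, turn it backward (anticlockwise) until it drops, then screw it forward (clockwise) until it is fully down. Leave the reagent bottle, the beaker and the tip box where they are, and do not knock them over.

Things in the scene. Friction and masses are not known exactly. Their poses are not given: they have to be found in the camera images.
- bottle: White bottle held fast in a stand, leaning 30 degrees. Origin: centre of the neck's rim; z along its axis out of the mouth; x in the upright plane of the lean (mouth leans to -x). Neck 38 mm across down to 38 mm behind the rim, then a shoulder to the 62 mm body (54 to 150 mm behind). Rim tapers to 33 mm over its last 4 mm; bore 23 mm. Right-handed 3-start thread, 47 mm across, lead 18 mm a turn
- gap (a point): Middle of one of three alike entry gaps in the thread, 8 mm below the rim, at 20 degrees anticlockwise from bottle x (seen from outside the mouth; others 120 degrees apart; black ticks on the shoulder). A gap is 40 degrees wide. Here a cap lug drops 7 to 8 mm off the ridge into the groove, whose floor is 10.8 mm below the rim at the gap's anticlockwise end, 12.8 mm at its clockwise end
- ridge (a point): Upper end of one of three thread ridges, on bottle x, 4 mm below the rim. From here the ridge (3.5 mm thick) runs 64 degrees clockwise, sloping down to 7.2 mm below the rim. A lug on top of it, turned backward (anticlockwise), climbs to this end and drops in the gap. Then, turned clockwise, it runs in the groove under the ridge (5.3 mm high, its floor ending 16 mm below the rim) to the stop
- stop (a point): Face of one of three stop ribs, 64 degrees clockwise from the ridge's upper end, 10 mm below the rim. The rib is 16 degrees wide and stands from 2.5 to 18.5 mm below the rim: it stops a lug under the ridge (fully screwed down) and also one that rides on top of the ridge, so a cap turned forward first jams high
- cap: Blue screw cap, 58 mm across (12 facets), 24 mm high, about 50 g, open side down on the bench. Origin: centre of the skirt's lower rim; z up through its closed top. Skirt 50 mm across inside, 18 mm deep. Along bottle z its origin is 17.5 mm below the bottle's rim when fully screwed down, 12.5 to 15 mm below just after the drop, and 6 to 9 mm below while its lugs rest on the ridges
- cap_lug (a point): Middle of the underside of one of the cap's three lugs, on cap x, 23 mm from its axis, 2 mm above the skirt's lower rim. Lugs are alike, 120 degrees apart, each 20 degrees wide and 3.5 mm thick, 41 mm across between inner faces; white stripes on the cap's top and side mark them
- stopper: Orange stopper in the bottle's mouth, 50 mm long, 40 g, loose. Origin: centre of the foot of its stem; z along its axis up to the knob. Stem 19 mm across, 0 to 16 mm; flange 35 mm across, 16 to 20 mm, resting on the rim; round knob 20 mm across, 20 to 50 mm. It lifts straight out along the bottle's axis
- tray: Green open tray fixed to the bench, 150 x 150 mm outside, 28 mm high, walls and floor 4 mm. Origin: centre of its underside, z up
- stand: Steel and grey stand fixed to the bench that carries the bottle. Base plate 170 (x) x 120 (y) x 12 mm. Origin: centre of its underside; the rim centre of the bottle is at x -35, y 0, z 165 mm in its frame, and the mouth leans to its -x
- reagent: Bystander: amber bottle with red cap, 54 mm across, 110 mm high, upright. Origin: centre of its underside
- beaker: Bystander: open glass beaker, 58 mm across, 70 mm high, upright. Origin: centre of its underside
- tipbox: Bystander: yellow and grey box, 82 (x) x 57 (y) x 59 mm. Origin: centre of its underside
Mind the look-alikes: they are no part of the job. Several things have the shape of the cap; the one meant has the colours described above.

How it is judged:
By the outcome, as a careful person would: the job done as asked, in the order asked, and still so for the second after the job is handed in, with the robot touching nothing.
It also fails if it takes over 69 s, if anything falls off the work surface, if the arm or the gripper's body presses on something with over 40 N, if the wrist force passes 120 N, or if a joint passes its speed limit or range.

## Working session

There is one attempt and no reset: what is moved stays moved. The work goes in short steps, Python scripts to look and compute and a tool call to move; the robot and the scene stay as the last step left them, time stands still between calls to the robot, and variables do not carry over. Pictures are saved under pics/ and viewed, and the job is handed in when it is done.

Besides the shell and the picture viewer there is one more tool, called after ">>>" as a command line: name --argument value ..., lists and objects as JSON in quotes. move_arm: Moves the arm, as the interface text tells. Its arguments: {"type":"object","properties":{"moves":{"type":"array","items":{"type":"object","properties":{"dp":{"type":"array","items":{"type":"number"}},"yaw":{"type":"number"},"gripper":{"type":"number"}}}},"squeeze":{"type":"number"}},"required":["moves"]}

```bash
mkdir -p pics; ls; python3 - <<'E'
from rig import read_state, camera, tcp_to_grasp
import cv2, numpy as np
s=read_state(); print(s); print(tcp_to_grasp)
for n in("scene","top","wrist"):
    c=camera(n); cv2.imwrite(f"pics/{n}0.png",c["pixels"][:,:,::-1])
    np.savez(f"pics/{n}0.npz",**c)
    print(n,{k:np.round(v,3).tolist() for k,v in c.items() if k!="pixels"})
E
```

```text
pics
{'t': 0.0, 'joint_positions': array([-1.35979118,  0.3838819 ,  0.04379746,  1.59961032, -0.01791895,
        1.1611817 , -0.04989714]), 'qvel': array([-6.09435194e-04, -1.16351043e-03, -6.12718641e-04,  4.16423077e-05,
        9.08824122e-05,  1.03937130e-03, -7.02015898e-04]), 'effort': array([-2.62169533e-05, -4.33466578e+01,  1.02419324e+00, -2.49513030e+01,
        1.04713501e-02,  1.14084582e-02,  2.91340562e-06]), 'tool_pos': array([197.23647098, 618.34562599, 229.83944061]), 'ee_rot': array([[ 3.03816387e-01, -7.06216023e-04, -9.52730342e-01],
       [ 9.52726815e-01, -2.59507868e-03,  3.03817186e-01],
       [-2.68697076e-03, -9.99996383e-01, -1.15596487e-04]]), 'ft_force': array([ 0.22779258, -0.04217993,  0.07090608]), 'wrist_torque': array([-0.00768966,  0.00782451,  0.04496228]), 'opening': 85.28860211134513}
-18.700000000000003
scene {'camera_matrix': [[592.013, 0.0, 319.921], [0.0, 592.013, 247.568], [0.0, 0.0, 1.0]], 'dist': [0.042, 0.0, 0.0, 0.0, 0.0], 'T': [[-0.262, 0.579, -0.772, 1361.277], [0.965, 0.163, -0.205, 217.634], [0.007, -0.799, -0.602, 775.244], [0.0, 0.0, 0.0, 1.0]]}
top {'camera_matrix': [[435.636, 0.0, 319.161], [0.0, 435.636, 242.75], [0.0, 0.0, 1.0]], 'dist': [-0.034, 0.0, 0.0, 0.0, 0.0], 'T': [[-0.019, -0.989, 0.144, 477.457], [-1.0, 0.017, -0.01, -1.355], [0.007, -0.144, -0.989, 807.177], [0.0, 0.0, 0.0, 1.0]]}
wrist {'camera_matrix': [[359.488, 0.0, 319.051], [0.0, 359.488, 237.551], [0.0, 0.0, 1.0]], 'dist': [-0.065, 0.0, 0.0, 0.0, 0.0], 'tool_from_camera': [[1.0, -0.0, -0.0, -0.157], [0.0, -0.297, 0.955, -142.823], [-0.0, -0.955, -0.297, 76.245], [0.0, 0.0, 0.0, 1.0]]}
```

View pics/scene0.png

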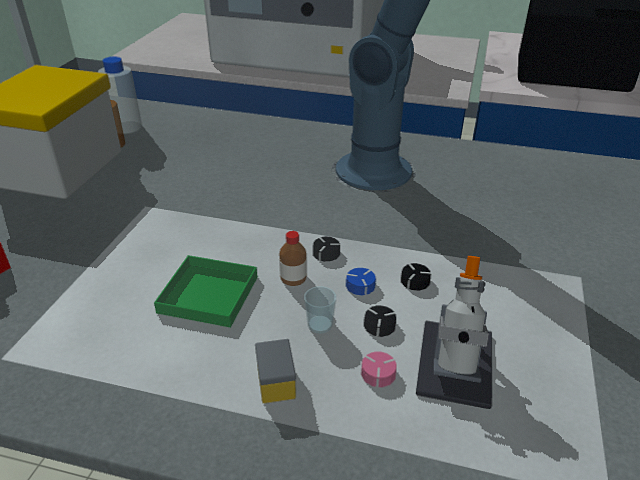

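View pics/top0.png

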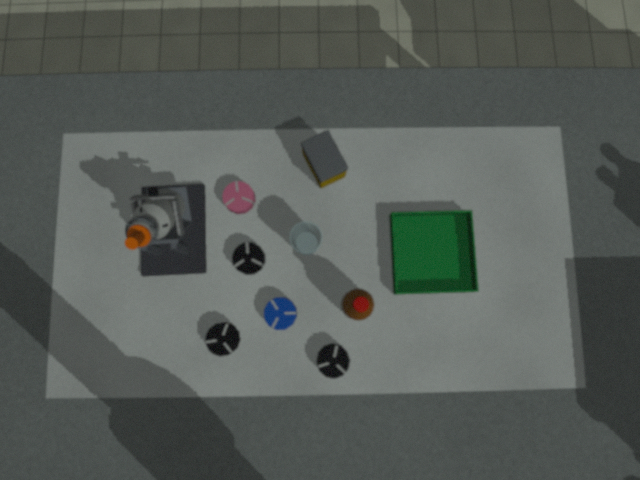

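View pics/wrist0.png

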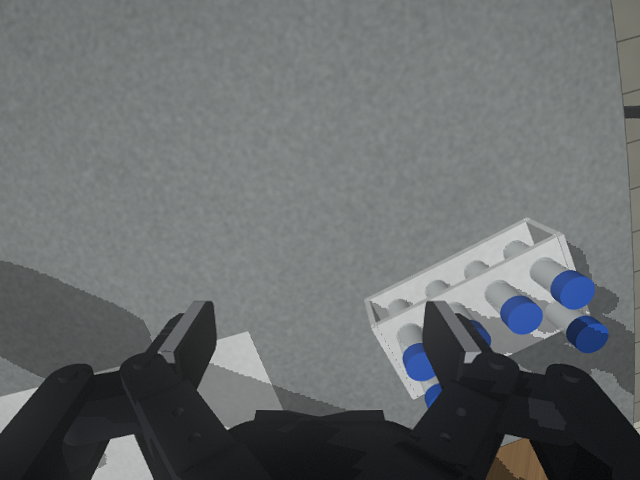

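Candidates for the cap (scene px): blue (361,281), black (326,248), (415,277) and (379,320), pink (378,369). There are also blue tube caps and a blue-capped bottle in the background. I choose the blue one with white stripes, which is at top px (281,313).

```bash
python3 - <<'E'
import cv2, numpy as np
s=cv2.imread("pics/scene0.png"); t=cv2.imread("pics/top0.png")
a=cv2.resize(s[240:420,400:520],None,fx=3.3,fy=3.3,interpolation=cv2.INTER_CUBIC)
b=cv2.resize(t[170:290,110:220],None,fx=3.6,fy=3.6,interpolation=cv2.INTER_CUBIC)
h=max(a.shape[0],b.shape[0]); 
o=np.zeros((594,800,3),np.uint8); o[:a.shape[0],:a.shape[1]]=a[:594]; o[:b.shape[0],400:400+b.shape[1]]=b
cv2.imwrite("pics/crop_bottle.png",o)
a=cv2.resize(s[260:300,335:390],None,fx=7,fy=7,interpolation=cv2.INTER_CUBIC)
b=cv2.resize(t[290:335,255:305],None,fx=8,fy=8,interpolation=cv2.INTER_CUBIC)
o=np.zeros((400,800,3),np.uint8); o[:a.shape[0],:a.shape[1]]=a; o[:b.shape[0],400:400+b.shape[1]]=b
cv2.imwrite("pics/crop_cap.png",o)
E
```

```text
(no output)
```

View pics/crop_bottle.png

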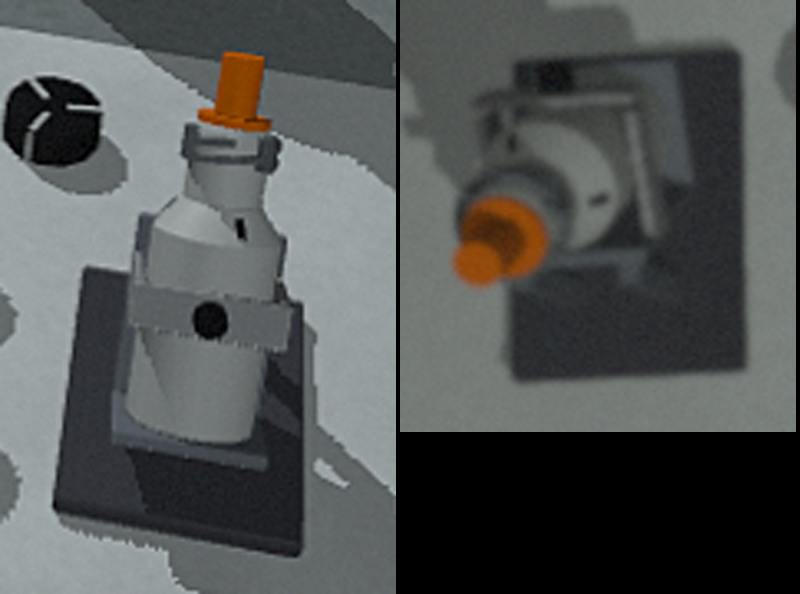

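View pics/crop_cap.png

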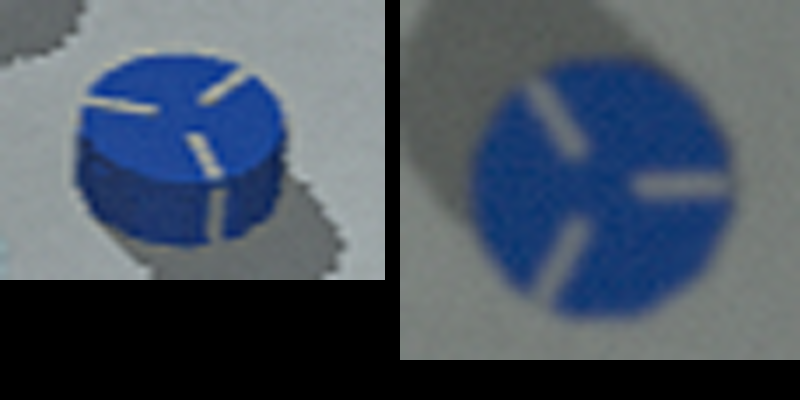

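The close crop confirms the blue cap with three white stripes. The scene crop shows a vertical side stripe below a top stripe. In the bottle crop, the stand's long side runs along the top-image columns and the mouth leans toward the robot. Next I measure positions.

```bash
cat > h.py <<'E'
import cv2, numpy as np
def load(n): 
    d=np.load(f"pics/{n}.npz"); return {k:d[k] for k in d}
def ray(c,uv,T=None):
    T=c["T"] if T is None else T
    p=cv2.undistortPoints(np.array([[uv]],float),c["camera_matrix"],c["dist"])[0,0]
    d=T[:3,:3]@np.array([p[0],p[1],1]); return T[:3,3],d/np.linalg.norm(d)
def onz(c,uv,z,T=None):
    o,d=ray(c,uv,T); return o+d*(z-o[2])/d[2]
def tri(r1,r2):
    (o1,d1),(o2,d2)=r1,r2
    A=np.stack([d1,-d2],1); s=np.linalg.lstsq(A,o2-o1,rcond=None)[0]
    a=o1+s[0]*d1;b=o2+s[1]*d2; return (a+b)/2,np.linalg.norm(a-b)
def mask(c,lo,hi):
    return cv2.inRange(cv2.cvtColor(c["pixels"],cv2.COLOR_RGB2HSV),lo,hi)
E
python3 - <<'E'
from h import *
S=load("scene0");T=load("top0"); np.set_printoptions(precision=1,suppress=True)
for nm,a,b in(("knobtop",(473.6,257.6),(131.7,243.1)),("flange",(470.9,276.4),(139.2,236.1))):
    print(nm,*tri(ray(S,a),ray(T,b)))
for nm,uv in dict(tr=(204.4,183.3),br=(206.1,271.9),bl=(141.7,275.6),tl=(141.7,187.2)).items(): print(nm,onz(T,uv,12),onz(T,uv,0))
m=mask(T,(100,120,40),(130,255,255)); n,l,st,ce=cv2.connectedComponentsWithStats(m)
for i in range(1,n):
    if st[i,4]>200: print("blue",st[i],ce[i])
# cap: circle of top
i=l[313,281] or 1
cs,_=cv2.findContours(cv2.morphologyEx(m,cv2.MORPH_CLOSE,np.ones((5,5))),0,1)
c=max(cs,key=cv2.contourArea); (u,v),r=cv2.minEnclosingCircle(c); print("circ",u,v,r,onz(T,(u,v),24))
# stripes: crop px/8 +(255,290)
for a,b in(((578,152),(535,85)),((635,186),(730,184)),((583,225),(541,303))):
    f=lambda p:onz(T,((p[0]-400)/8+255,p[1]/8+290),24)
    d=f(b)-f(a); print("stripe ang",np.degrees(np.arctan2(d[1],d[0])),f(a),f(b))
# tray
m=mask(T,(45,80,30),(80,255,255)); cs,_=cv2.findContours(m,0,1); c=max(cs,key=cv2.contourArea); print("tray",cv2.minAreaRect(c),onz(T,cv2.minAreaRect(c)[0],14))
for nm,uv,z in(("reag",(361,303),110),("beaker",(305,239),70),("tip",(325,158),59),("blk1",(223,339),24),("blk2",(333,360),24),("blk3",(249,258),24)): print(nm,onz(T,uv,z))
E
```

```text
knobtop [571.4 262.3 191. ] 1.758160712958175
flange [585.9 263.2 163.7] 1.9864777582402797
tr [710.4 204.9  12. ] [713.9 208.    0. ]
br [543.2 198.5  12. ] [544.2 201.5   0. ]
bl [538.3 316.7  12. ] [539.3 321.5   0. ]
tl [705.1 323.5  12. ] [708.6 328.4   0. ]
blue [264 298  32  31 664] [279.6 313. ]
circ 279.6428527832031 313.0 15.928031921386719 [466.8  63.4  24. ]
stripe ang 32.422260866456455 [473.9  67.7  24. ] [488.9  77.2  24. ]
stripe ang -89.83755980177361 [466.2  55.   24. ] [466.3  34.   24. ]
stripe ang 150.90640831773067 [457.9  66.6  24. ] [441.  76.  24.]
tray ((433.45843505859375, 251.46163940429688), (82.1742935180664, 84.41250610351562), 87.70938873291016) [ 573.2 -219.4   14. ]
reag [481.3 -72.9 110. ]
beaker [591.8  15.5  70. ]
tip [739.5 -22.   59. ]
blk1 [423.1 163.6  24. ]
blk2 [383.6 -29.5  24. ]
blk3 [566.  118.2  24. ]
```

Stand yaw comes out at about 2.3°. The rim is at about (589, 260, 165), and the knob triangulation agrees within 3 mm. The cap is at (467, 63). I'll hover above the stopper first.

```bash
cat >> h.py <<'E'
def plan(target,jaw,st,n=None,step=42):
    "rows to go to world TCP target (mm) and jaw azimuth deg (mod 180 nearest)"
    R=st["ee_rot"];p=st["tool_pos"]
    az=np.degrees(np.arctan2(R[1,0],R[0,0]))
    dy=(jaw-az+90)%180-90
    d=np.array(target)-p
    n=n or int(max(np.ceil(np.linalg.norm(d)/step),np.ceil(abs(dy)/8)))
    out=[]
    for i in range(n):
        a=np.radians(az+dy*i/n); X=np.array([np.cos(a),np.sin(a),0]);Y=np.array([0,0,-1.]);Z=np.cross(X,Y)
        out.append([round(float(v),4) for v in (np.array([X,Y,Z])@d/n/1000)]+[round(-dy/n,2)])
    print("az",round(az,2),"dyaw",round(-dy,2),"n",n)
    for o in out: print(o)
def snap(name,n):
    from rig import camera,read_state
    st=read_state(); c=camera(n); cv2.imwrite(f"pics/{name}.png",c["pixels"][:,:,::-1])
    if n=="wrist":
        W=np.eye(4);W[:3,:3]=st["ee_rot"];W[:3,3]=st["tool_pos"]; c["T"]=W@c["tool_from_camera"]
    np.savez(f"pics/{name}.npz",**c); return st,c
E
python3 - <<'E'
from h import *; from rig import read_state
plan((570,260,270),92.3,read_state(),n=14)
E
```

```text
az 72.31 dyaw -19.99 n 14
[-0.0163, -0.0028, -0.0331, np.float64(-1.43)]
[-0.0171, -0.0028, -0.0327, np.float64(-1.43)]
[-0.0179, -0.0028, -0.0323, np.float64(-1.43)]
[-0.0187, -0.0028, -0.0318, np.float64(-1.43)]
[-0.0195, -0.0028, -0.0314, np.float64(-1.43)]
[-0.0203, -0.0028, -0.0309, np.float64(-1.43)]
[-0.0211, -0.0028, -0.0303, np.float64(-1.43)]
[-0.0218, -0.0028, -0.0298, np.float64(-1.43)]
[-0.0226, -0.0028, -0.0293, np.float64(-1.43)]
[-0.0233, -0.0028, -0.0287, np.float64(-1.43)]
[-0.024, -0.0028, -0.0281, np.float64(-1.43)]
[-0.0247, -0.0028, -0.0275, np.float64(-1.43)]
[-0.0254, -0.0028, -0.0269, np.float64(-1.43)]
[-0.026, -0.0028, -0.0262, np.float64(-1.43)]
```

>>> move_arm --moves '[{"dp": [-0.016, -0.004, -0.033], "yaw": -1.4, "gripper": 0}, {"dp": [-0.017, -0.004, -0.033], "yaw": -1.4, "gripper": 0}, {"dp": [-0.018, -0.004, -0.032], "yaw": -1.4, "gripper": 0}, {"dp": [-0.019, -0.004, -0.032], "yaw": -1.4, "gripper": 0}, {"dp": [-0.0195, -0.004, -0.031], "yaw": -1.4, "gripper": 0}, {"dp": [-0.02, -0.004, -0.031], "yaw": -1.4, "gripper": 0}, {"dp": [-0.021, -0.004, -0.03], "yaw": -1.4, "gripper": 0}, {"dp": [-0.022, -0.004, -0.03], "yaw": -1.4, "gripper": 0}, {"dp": [-0.0225, -0.004, -0.029], "yaw": -1.4, "gripper": 0}, {"dp": [-0.023, -0.004, -0.029], "yaw": -1.4, "gripper": 0}]'

```text
t: 1.15
tool_pos: [463.6, 361.9, 271.1]
ee_rot: [[0.063, -0.001, -0.998], [0.998, -0.0, 0.063], [-0.0, -1.0, 0.001]]
ft_force: [0.6, 0.8, -0.3]
opening: 85.2
```

>>> move_arm --moves '[{"dp": [-0.024, 0, -0.028], "yaw": -1.5, "gripper": 0}, {"dp": [-0.0245, 0, -0.0275], "yaw": -1.5, "gripper": 0}, {"dp": [-0.025, 0, -0.027], "yaw": -1.5, "gripper": 0}, {"dp": [-0.026, 0, -0.026], "yaw": -1.5, "gripper": 0}, {"dp": [0, 0, 0], "yaw": 0, "gripper": 0}]'

```text
t: 1.65
tool_pos: [573.5, 253.0, 271.0]
ee_rot: [[-0.029, 0.003, -1.0], [1.0, -0.005, -0.029], [-0.005, -1.0, -0.003]]
ft_force: [0.2, -0.6, -0.4]
opening: 85.5
```

```bash
python3 - <<'E'
from h import *
st,c=snap("w1","wrist"); print(st["t"],st["tool_pos"],st["ee_rot"].round(4),st["joint_positions"].round(2))
E
```

```text
1.65 [573.49119718 253.02504539 271.04683173] [[-0.0293  0.0027 -0.9996]
 [ 0.9996 -0.0048 -0.0293]
 [-0.0049 -1.     -0.0025]] [-0.71  0.31  0.27  1.62 -0.08  1.22  1.18]
```

View pics/w1.png

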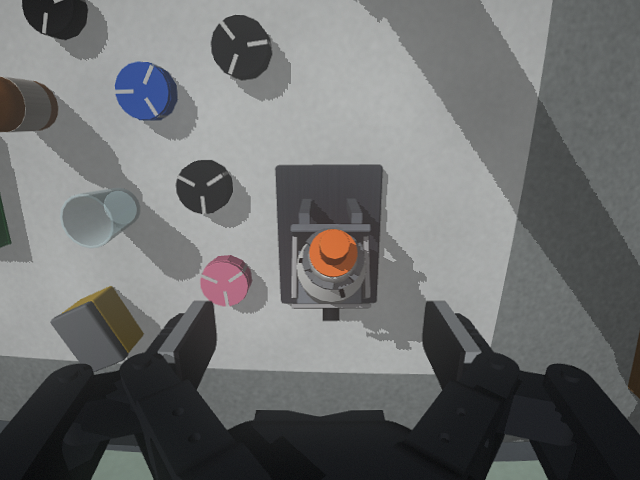

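```bash
python3 - <<'E'
from h import *
np.set_printoptions(precision=1,suppress=True)
c=load("w1"); a=cv2.resize(c["pixels"][215:315,270:400,::-1],None,fx=6,fy=6,interpolation=cv2.INTER_CUBIC); cv2.imwrite("pics/w1c.png",a)
m=mask(c,(100,120,40),(130,255,255)); cs,_=cv2.findContours(cv2.morphologyEx(m,cv2.MORPH_CLOSE,np.ones((9,9))),0,1)
k=max(cs,key=cv2.contourArea); print(cv2.boundingRect(k),cv2.minEnclosingCircle(k))
for uv in((277,165),(383,166),(378,302),(281,302)): print("plate",onz(c,uv,12))
print("cap roughly",onz(c,(144,90),24))
E
```

```text
(115, 62, 56, 58) ((142.6999969482422, 90.5), 30.30422592163086)
plate [540.3 204.1  12. ]
plate [537.8 321.3  12. ]
plate [704.7 328.8  12. ]
plate [708.5 208.1  12. ]
cap roughly [464.8  67.3  24. ]
```

View pics/w1c.png

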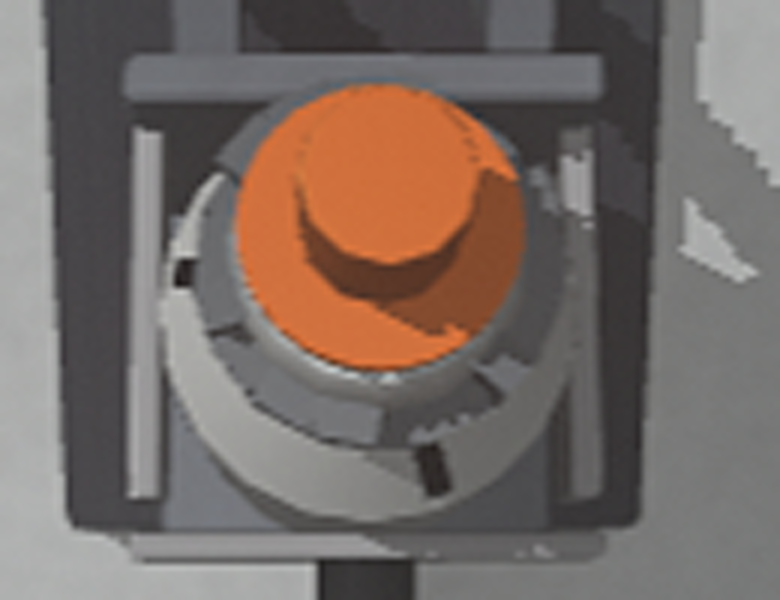

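```bash
python3 - <<'E'
from h import *
np.set_printoptions(precision=1,suppress=True)
c=load("w1");f=lambda x,y:(270+x/6,215+y/6)
print("knobtop",onz(c,f(388,172),194.4),"flange",onz(c,f(381,227),168.5))
S=load("scene0");T=load("top0")
print(tri(ray(S,(473.6,257.6)),ray(c,f(388,172))), tri(ray(T,(131.7,243.1)),ray(c,f(388,172))))
E
```

```text
knobtop [569.5 262.5 194.4] flange [585.1 263.2 168.5]
(array([570.7, 262.9, 190.9]), np.float64(0.48713006588572905)) (array([572. , 262.9, 187.3]), np.float64(0.24006782553664968))
```

>>> move_arm --moves '[{"dp": [0.005, 0.03, 0], "yaw": 0, "gripper": 60}, {"dp": [0.005, 0.03, 0], "yaw": 0, "gripper": 100}, {"dp": [0, 0.02, 0], "yaw": 0, "gripper": 120}, {"dp": [0, 0.015, 0], "yaw": 0, "gripper": 140}, {"dp": [0, 0.005, 0], "yaw": 0, "gripper": 150}, {"dp": [0, 0, 0], "yaw": 0, "gripper": 160}]' --squeeze 30

```text
t: 2.3
tool_pos: [568.0, 271.1, 170.7]
ee_rot: [[-0.041, -0.001, -0.999], [0.999, -0.001, -0.041], [-0.001, -1.0, 0.001]]
ft_force: [0.2, -0.5, -0.3]
opening: 31.3
```

```bash
python3 - <<'E'
from h import *
st,c=snap("w2","wrist"); print(st["tool_pos"],st["opening"])
E
```

```text
[567.9807368  271.09939785 170.69699472] 31.320385465908235
```

View pics/w2.png

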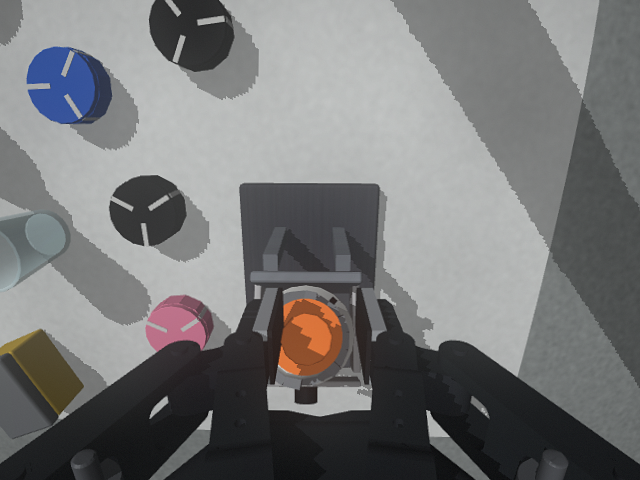

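The fingers straddle the knob, but the TCP is 8 mm too far to +y, with the left finger almost touching at about (278,335). I'll correct that and then close.

>>> move_arm --moves '[{"dp": [-0.008, 0, -0.005], "yaw": 0, "gripper": 160}, {"dp": [0, 0, 0], "yaw": 0, "gripper": 190}, {"dp": [0, 0, 0], "yaw": 0, "gripper": 220}, {"dp": [0, 0, 0], "yaw": 0, "gripper": 235}, {"dp": [0, 0, 0], "yaw": 0, "gripper": 235}]' --squeeze 40

```text
t: 2.85
tool_pos: [575.7, 262.2, 172.8]
ee_rot: [[-0.039, 0.003, -0.999], [0.999, -0.0, -0.039], [-0.0, -1.0, -0.003]]
ft_force: [2.0, -2.0, 5.3]
opening: 18.0
```

>>> move_arm --moves '[{"dp": [0, -0.0043, 0.0025], "yaw": 0, "gripper": 240}, {"dp": [0, -0.0087, 0.005], "yaw": 0, "gripper": 240}, {"dp": [0, -0.0087, 0.005], "yaw": 0, "gripper": 240}, {"dp": [0, -0.0087, 0.005], "yaw": 0, "gripper": 240}, {"dp": [0, -0.013, 0.0075], "yaw": 0, "gripper": 240}, {"dp": [0, -0.013, 0.0075], "yaw": 0, "gripper": 240}, {"dp": [0, -0.017, 0], "yaw": 0, "gripper": 240}, {"dp": [0, 0, 0], "yaw": 0, "gripper": 240}]'

```text
t: 3.65
tool_pos: [542.5, 263.2, 248.4]
ee_rot: [[-0.041, 0.005, -0.999], [0.999, 0.004, -0.041], [0.003, -1.0, -0.005]]
ft_force: [0.2, 1.3, 0.7]
opening: 18.6
```

```bash
python3 - <<'E'
from h import *
st,c=snap("w3","wrist"); print(st["tool_pos"],st["opening"],st["ft_force"])
st,c=snap("s3","scene")
cv2.imwrite("pics/s3c.png",cv2.resize(c["pixels"][200:400,380:560,::-1],None,fx=3,fy=3))
E
```

```text
[542.45834675 263.20102615 248.36477973] 18.63751878680523 [0.19146562 1.26617305 0.67307828]
```

View pics/w3.png

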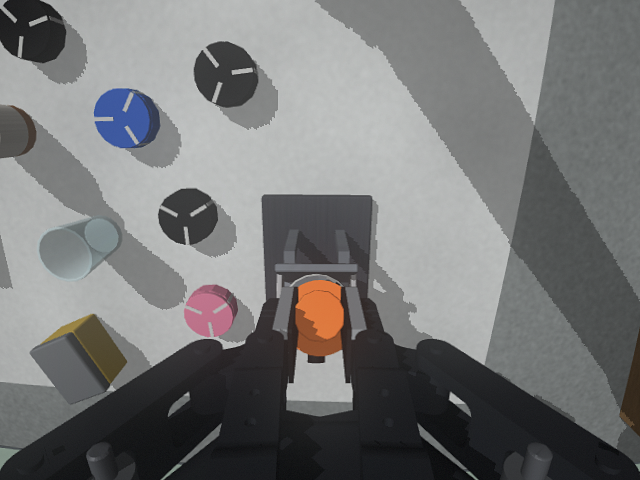

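View pics/s3c.png

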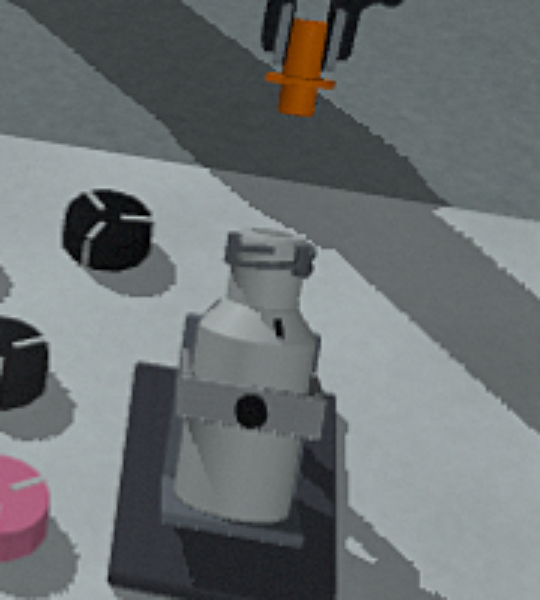

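The stopper is out and held: its foot is visible in the scene crop at (297,110), and the mouth is bare. Now to the tray.

>>> move_arm --moves '[{"dp": [-0.03, 0, -0.001], "yaw": 0, "gripper": 240}, {"dp": [-0.045, 0, -0.001], "yaw": 0, "gripper": 240}, {"dp": [-0.045, 0, -0.001], "yaw": 0, "gripper": 240}, {"dp": [-0.045, 0, -0.001], "yaw": 0, "gripper": 240}, {"dp": [-0.045, 0, -0.001], "yaw": 0, "gripper": 240}, {"dp": [-0.045, 0, -0.001], "yaw": 0, "gripper": 240}, {"dp": [-0.045, 0, -0.001], "yaw": 0, "gripper": 240}, {"dp": [-0.045, 0, -0.001], "yaw": 0, "gripper": 240}, {"dp": [-0.045, 0, -0.001], "yaw": 0, "gripper": 240}, {"dp": [-0.045, 0, -0.001], "yaw": 0, "gripper": 240}]'

```text
t: 4.75
tool_pos: [568.0, -173.7, 243.6]
ee_rot: [[-0.04, -0.002, -0.999], [0.999, 0.001, -0.04], [0.001, -1.0, 0.002]]
ft_force: [0.7, 0.2, -0.2]
opening: 18.7
```

>>> move_arm --moves '[{"dp": [-0.045, 0.02, 0], "yaw": 0, "gripper": 240}, {"dp": [0, 0.04, 0], "yaw": 0, "gripper": 240}, {"dp": [0, 0.04, 0], "yaw": 0, "gripper": 240}, {"dp": [0, 0.04, 0], "yaw": 0, "gripper": 240}, {"dp": [0, 0, 0], "yaw": 0, "gripper": 240}, {"dp": [0, 0, 0], "yaw": 0, "gripper": 240}]'

```text
t: 5.35
tool_pos: [569.7, -217.0, 103.7]
ee_rot: [[-0.04, -0.003, -0.999], [0.999, 0.0, -0.04], [0.001, -1.0, 0.003]]
ft_force: [-0.2, -0.3, 0.4]
opening: 18.5
```

```bash
python3 - <<'E'
from h import *
st,c=snap("w4","wrist"); print(st["t"],st["tool_pos"],st["opening"],st["joint_positions"].round(2))
E
```

```text
5.35 [ 569.72149946 -216.95580566  103.73256639] 18.470624602645064 [-0.08  0.49  0.48  1.81 -0.27  0.91  2.13]
```

View pics/w4.png

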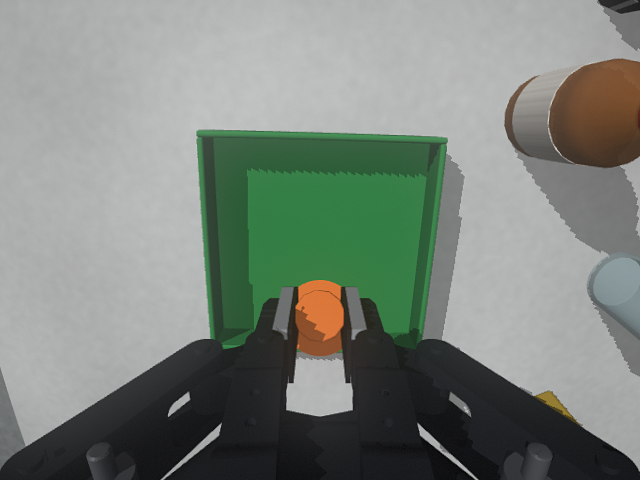

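It is over the middle of the tray, whose edges run from (200,133) to (445,140). I'll lower it and release.

>>> move_arm --moves '[{"dp": [0, 0.03, 0], "yaw": 0, "gripper": 240}, {"dp": [0, 0.025, 0], "yaw": 0, "gripper": 240}, {"dp": [0, 0.005, 0], "yaw": 0, "gripper": 240}, {"dp": [0, 0, 0], "yaw": 0, "gripper": 240}, {"dp": [0, 0, 0], "yaw": 0, "gripper": 180}, {"dp": [0, 0, 0], "yaw": 0, "gripper": 120}, {"dp": [0, 0, 0], "yaw": 0, "gripper": 100}, {"dp": [0, -0.03, 0], "yaw": 0, "gripper": 100}, {"dp": [0, -0.045, 0], "yaw": 0, "gripper": 60}, {"dp": [0, -0.045, 0], "yaw": 0, "gripper": 20}]'

```text
t: 6.4
tool_pos: [570.2, -217.2, 165.9]
ee_rot: [[-0.04, -0.001, -0.999], [0.999, 0.0, -0.04], [0.0, -1.0, 0.001]]
ft_force: [1.5, 0.3, 0.7]
opening: 77.4
```

```bash
python3 - <<'E'
from h import *
st,c=snap("w5","wrist"); print(st["t"],st["tool_pos"],st["opening"])
plan((455,65,190),30,st)
E
```

```text
6.4 [ 570.18997158 -217.1775445   165.88951645] 77.43399994344703
az 92.29 dyaw 62.29 n 8
[0.0358, -0.003, 0.013, np.float64(7.79)]
[0.0337, -0.003, 0.0177, np.float64(7.79)]
[0.031, -0.003, 0.0221, np.float64(7.79)]
[0.0277, -0.003, 0.0261, np.float64(7.79)]
[0.0239, -0.003, 0.0296, np.float64(7.79)]
[0.0197, -0.003, 0.0326, np.float64(7.79)]
[0.0151, -0.003, 0.035, np.float64(7.79)]
[0.0102, -0.003, 0.0367, np.float64(7.79)]
```

View pics/w5.png

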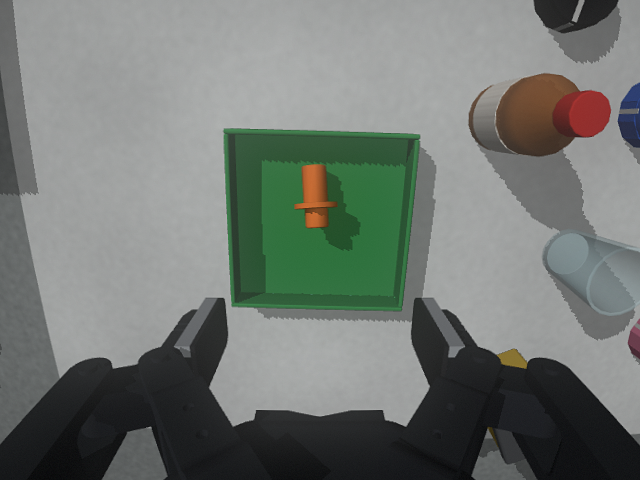

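The stopper lies in the tray at (316,197). Next I hover over the cap with the jaw at about 31°, along a stripe, and check the facets.

>>> move_arm --moves '[{"dp": [0.036, -0.003, 0.012], "yaw": 7.7, "gripper": 0}, {"dp": [0.034, -0.003, 0.016], "yaw": 7.7, "gripper": 0}, {"dp": [0.0315, -0.003, 0.021], "yaw": 7.7, "gripper": 0}, {"dp": [0.028, -0.003, 0.025], "yaw": 7.7, "gripper": 0}, {"dp": [0.0245, -0.003, 0.0285], "yaw": 7.7, "gripper": 0}, {"dp": [0.02, -0.003, 0.0315], "yaw": 7.7, "gripper": 0}, {"dp": [0.0155, -0.003, 0.034], "yaw": 7.7, "gripper": 0}, {"dp": [0.0105, -0.003, 0.036], "yaw": 7.4, "gripper": 0}, {"dp": [0, 0, 0], "yaw": 0, "gripper": 0}, {"dp": [0, 0, 0], "yaw": 0, "gripper": 0}]'

```text
t: 7.45
tool_pos: [464.3, 59.5, 188.8]
ee_rot: [[0.846, 0.001, -0.533], [0.533, 0.001, 0.846], [0.001, -1.0, -0.0]]
ft_force: [-0.7, 0.1, -0.6]
opening: 85.7
```

```bash
python3 - <<'E'
from h import *
st,c=snap("w6","wrist"); print(st["t"],st["tool_pos"],st["opening"],st["ee_rot"][:2,0])
E
```

```text
7.45 [464.30729078  59.49112865 188.83138155] 85.65141215102281 [0.84615937 0.53292807]
```

View pics/w6.png

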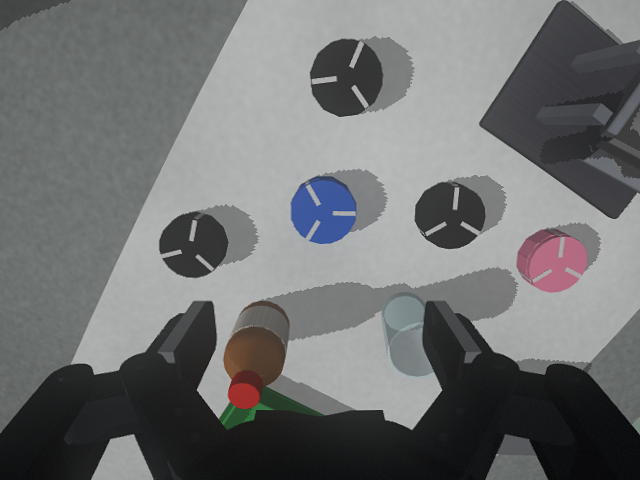

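```bash
python3 - <<'E'
from h import *
np.set_printoptions(precision=1,suppress=True)
c=load("w6")
cv2.imwrite("pics/w6c.png",cv2.resize(c["pixels"][165:255,275:375,::-1],None,fx=6,fy=6,interpolation=cv2.INTER_CUBIC))
m=mask(c,(100,100,40),(130,255,255)); cs,_=cv2.findContours(cv2.morphologyEx(m,cv2.MORPH_CLOSE,np.ones((9,9))),0,1)
k=max(cs,key=cv2.contourArea); (u,v),r=cv2.minEnclosingCircle(k); print(u,v,r,cv2.boundingRect(k)); print(onz(c,(u,v),24),onz(c,(u,v),18))
w=(c["pixels"].min(2)>150).astype(np.uint8)&cv2.drawContours(np.zeros((480,640),np.uint8),[cv2.convexHull(k)],-1,1,-1)
n,l,s,ce=cv2.connectedComponentsWithStats(w)
for i in range(1,n):
    if s[i,4]>15:
        pts=np.argwhere(l==i)[:,::-1].astype(float)
        P=np.array([onz(c,q,24)[:2] for q in pts]); mm=P.mean(0); d=np.linalg.svd(P-mm)[2][0]
        print(s[i,4],mm,np.degrees(np.arctan2(d[1],d[0])))
E
```

```text
322.9974060058594 209.8678741455078 33.399349212646484 (291, 178, 65, 66)
[464.1  66.   24. ] [464.9  64.9  18. ]
73 [449.7  72.6] -28.4734219987471
69 [480.5  73.2] 31.08798071436832
79 [465.9  45.5] -88.68096991287763
```

View pics/w6c.png

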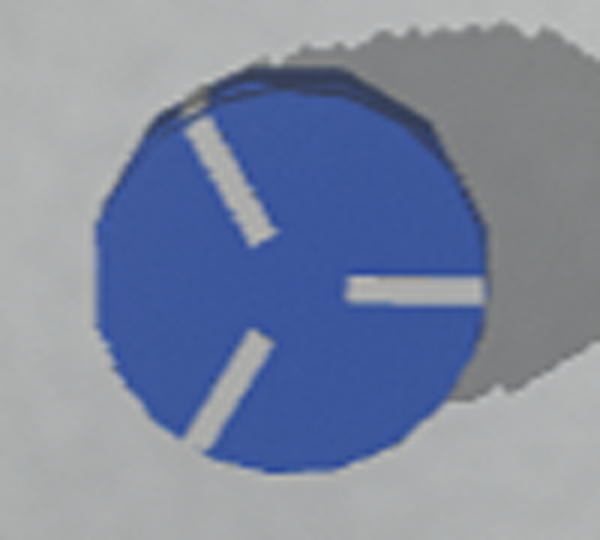

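Stripe angles average 31.3° and the facets are centred on the stripes; the crop shows flat edges at the left and top. The cap centre is at (465.5, 64). I'll descend and grip.

>>> move_arm --moves '[{"dp": [0.0034, 0.045, 0.0032], "yaw": 0.9, "gripper": 0}, {"dp": [0, 0.045, 0], "yaw": 0, "gripper": 0}, {"dp": [0, 0.045, 0], "yaw": 0, "gripper": 0}, {"dp": [0, 0.03, 0], "yaw": 0, "gripper": 0}, {"dp": [0, 0.01, 0], "yaw": 0, "gripper": 10}, {"dp": [0, 0.004, 0], "yaw": 0, "gripper": 20}, {"dp": [0, 0, 0], "yaw": 0, "gripper": 30}]' --squeeze 25

```text
t: 8.2
tool_pos: [466.6, 62.5, 10.0]
ee_rot: [[0.857, 0.002, -0.515], [0.515, -0.0, 0.857], [0.001, -1.0, -0.001]]
ft_force: [-0.7, -0.8, 0.3]
opening: 75.5
```

```bash
python3 - <<'E'
from h import *
st,c=snap("w7","wrist"); print(st["t"],st["tool_pos"],st["opening"],st["ee_rot"][:2,0],st["ft_force"])
E
```

```text
8.2 [466.63140977  62.48665468  10.00909222] 75.51021307635163 [0.85694433 0.51540732] [-0.6840986  -0.76798987  0.29278686]
```

View pics/w7.png

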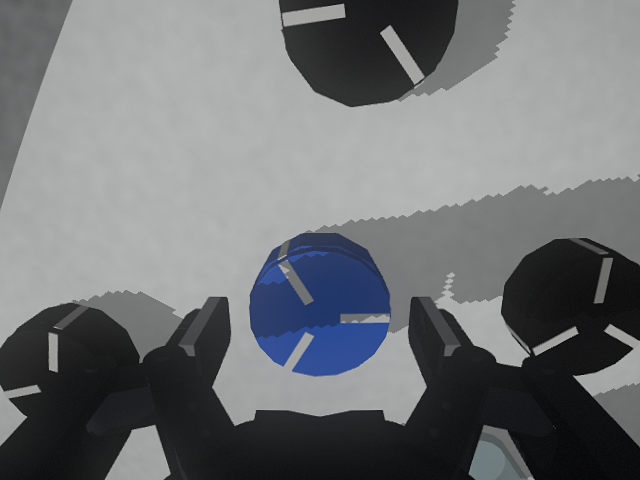

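```bash
python3 - <<'E'
from h import *
np.set_printoptions(precision=1,suppress=True)
c=load("w7")
m=mask(c,(100,100,40),(130,255,255)); cs,_=cv2.findContours(cv2.morphologyEx(m,cv2.MORPH_CLOSE,np.ones((9,9))),0,1)
k=max(cs,key=cv2.contourArea); H=cv2.drawContours(np.zeros((480,640),np.uint8),[cv2.convexHull(k)],-1,1,-1)
w=((c["pixels"].min(2)>120)).astype(np.uint8)&H
n,l,s,ce=cv2.connectedComponentsWithStats(w); T=np.linalg.inv(c["T"])
for i in range(1,n):
    if s[i,4]>60: print(s[i],onz(c,ce[i],24))
for uv in((250,312),(391,312),(322,376)): print(uv,onz(c,uv,24)-np.array([466.6,62.5,0]), )
E
```

```text
[360 314  30   9 186] [485.5  75.3  24. ]
[284 332  30  39 388] [465.9  45.9  24. ]
(250, 312) [-26.5 -10.7  24. ]
(391, 312) [22.2 18.5 24. ]
(322, 376) [ 14.4 -22.4  24. ]
```

>>> move_arm --moves '[{"dp": [0, 0.005, 0.002], "yaw": 0, "gripper": 40}, {"dp": [0, 0.004, 0], "yaw": 0, "gripper": 60}, {"dp": [0, 0, 0], "yaw": 0, "gripper": 80}, {"dp": [0, 0, 0], "yaw": 0, "gripper": 100}, {"dp": [0, 0, 0], "yaw": 0, "gripper": 110}, {"dp": [0, 0, 0], "yaw": 0, "gripper": 110}]' --squeeze 25

```text
t: 8.85
tool_pos: [464.5, 65.4, 0.7]
ee_rot: [[0.856, 0.0, -0.517], [0.517, 0.001, 0.856], [0.0, -1.0, 0.001]]
ft_force: [-2.0, 0.9, 4.7]
opening: 57.3
```

>>> move_arm --moves '[{"dp": [0, -0.015, 0], "yaw": 0, "gripper": 115}, {"dp": [0, -0.035, 0], "yaw": 0, "gripper": 115}, {"dp": [0, -0.045, 0], "yaw": 0, "gripper": 115}, {"dp": [0, -0.045, 0], "yaw": 0, "gripper": 115}, {"dp": [0, -0.045, 0], "yaw": 0, "gripper": 115}, {"dp": [0, -0.03, 0], "yaw": 0, "gripper": 115}, {"dp": [0, 0, 0], "yaw": 0, "gripper": 115}, {"dp": [0, 0, 0], "yaw": 0, "gripper": 115}]'

```text
t: 9.65
tool_pos: [464.3, 64.9, 215.4]
ee_rot: [[0.856, 0.001, -0.516], [0.516, 0.001, 0.856], [0.001, -1.0, 0.0]]
ft_force: [0.4, -0.6, -0.7]
opening: 57.3
```

```bash
python3 - <<'E'
from h import *
np.set_printoptions(precision=1,suppress=True)
st,c=snap("t8","top"); snap("s8","scene"); print(st["t"],st["tool_pos"],st["opening"],st["ft_force"])
plan((545,262.8,218),92.2,st,n=9)
a=cv2.resize(load("s8")["pixels"][265:325,435:515,::-1],None,fx=5,fy=5,interpolation=cv2.INTER_CUBIC)
b=cv2.resize(c["pixels"][205:265,115:195,::-1],None,fx=5,fy=5,interpolation=cv2.INTER_CUBIC)
cv2.imwrite("pics/c8.png",np.hstack([a,b]))
E
```

```text
9.65 [464.3  64.9 215.4] 57.344466189205086 [ 0.4 -0.6 -0.7]
az 31.1 dyaw -61.1 n 9
[0.019, -0.0003, 0.0142, np.float64(-6.79)]
[0.0206, -0.0003, 0.0118, np.float64(-6.79)]
[0.0218, -0.0003, 0.0093, np.float64(-6.79)]
[0.0228, -0.0003, 0.0067, np.float64(-6.79)]
[0.0234, -0.0003, 0.0039, np.float64(-6.79)]
[0.0237, -0.0003, 0.0011, np.float64(-6.79)]
[0.0237, -0.0003, -0.0017, np.float64(-6.79)]
[0.0233, -0.0003, -0.0045, np.float64(-6.79)]
[0.0226, -0.0003, -0.0072, np.float64(-6.79)]
```

View pics/c8.png

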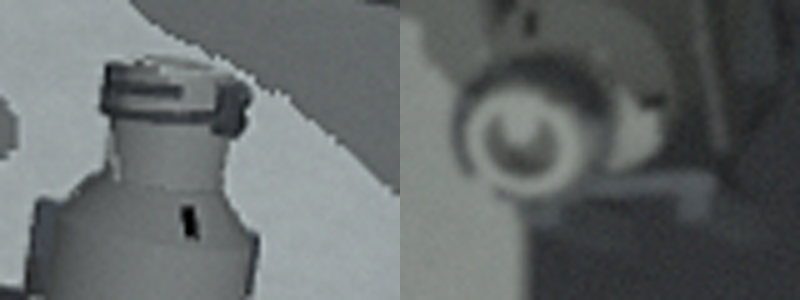

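View pics/s8.png

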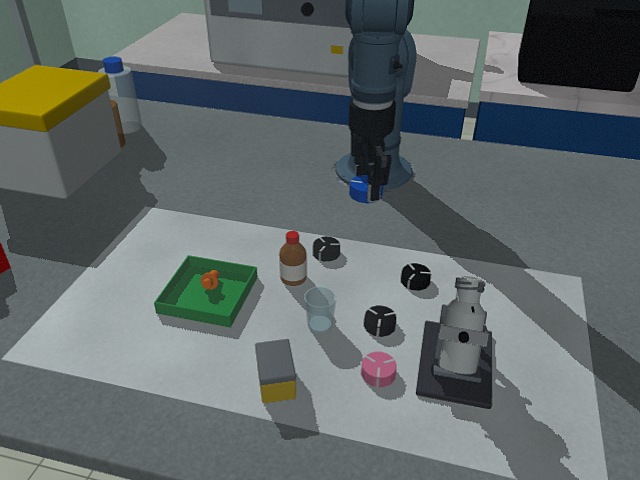

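The cap is held, at scene px (366,188), and the mouth is bare. The rim ring's centre is at top px (140,233.5).

```bash
python3 - <<'E'
from h import *
np.set_printoptions(precision=1,suppress=True)
S=load("s8");T=load("t8")
print(onz(T,(140.2,233.4),165),onz(S,(472.5,278.2),165),tri(ray(T,(140.2,233.4)),ray(S,(472.5,278.2))))
E
```

```text
[590.  260.2 165. ] [590.9 266.8 165. ] (array([589.9, 264.2, 162.8]), np.float64(5.791273919008582))
```

>>> move_arm --moves '[{"dp": [0.019, 0, 0.014], "yaw": -6.8, "gripper": 115}, {"dp": [0.0205, 0, 0.012], "yaw": -6.8, "gripper": 115}, {"dp": [0.022, 0, 0.0095], "yaw": -6.8, "gripper": 115}, {"dp": [0.023, 0, 0.0065], "yaw": -6.8, "gripper": 115}, {"dp": [0.0235, 0, 0.004], "yaw": -6.8, "gripper": 115}, {"dp": [0.0235, 0, 0.001], "yaw": -6.8, "gripper": 115}, {"dp": [0.0235, 0, -0.0015], "yaw": -6.8, "gripper": 115}, {"dp": [0.0235, 0, -0.0045], "yaw": -6.8, "gripper": 115}, {"dp": [0.0225, 0, -0.007], "yaw": -6.7, "gripper": 115}, {"dp": [0, 0, 0], "yaw": 0, "gripper": 115}]'

```text
t: 10.75
tool_pos: [543.5, 266.8, 212.1]
ee_rot: [[-0.045, -0.004, -0.999], [0.999, -0.001, -0.045], [-0.001, -1.0, 0.004]]
ft_force: [-1.0, 0.6, -0.6]
opening: 57.1
```

>>> move_arm --moves '[{"dp": [0, 0, 0], "yaw": 0, "gripper": 115}, {"dp": [0, 0, 0], "yaw": 0, "gripper": 115}]'

```text
t: 10.95
tool_pos: [544.1, 260.8, 213.6]
ee_rot: [[-0.036, -0.003, -0.999], [0.999, -0.003, -0.036], [-0.003, -1.0, 0.003]]
ft_force: [0.5, -0.1, -0.0]
opening: 57.7
```

```bash
python3 - <<'E'
from h import *
st,c=snap("w9","wrist"); print(st["t"],st["tool_pos"],st["opening"],st["ee_rot"].round(3),st["joint_positions"].round(2))
E
```

```text
10.95 [544.05289923 260.79499436 213.59377799] 57.65417048141994 [[-0.036 -0.003 -0.999]
 [ 0.999 -0.003 -0.036]
 [-0.003 -1.     0.003]] [-0.83  0.33  0.38  1.74 -0.13  1.1   1.2 ]
```

View pics/w9.png

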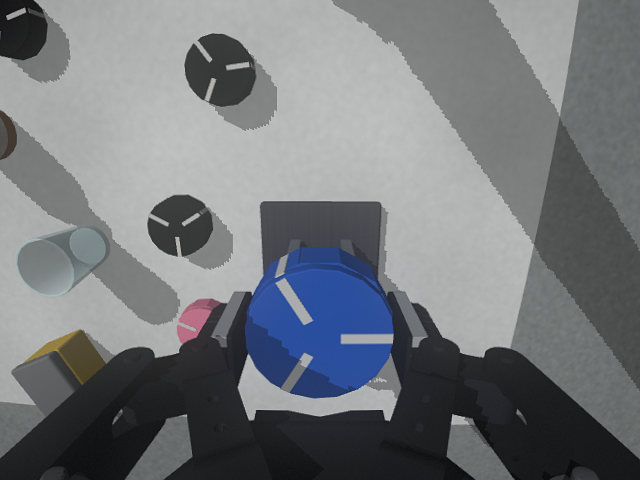

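The stripes sit at bottle angles of about 90°, −30° and 210°, so the lugs would rest on the ridges. The tool cannot tilt, so I'll pre-tilt the cap in the grip by pressing its +x skirt edge on the high side of the rim, then place it.

>>> move_arm --moves '[{"dp": [0.001, 0, -0.016], "yaw": 0, "gripper": 115}, {"dp": [0, 0.015, -0.016], "yaw": 0, "gripper": 115}, {"dp": [0, 0.018, 0], "yaw": 0, "gripper": 115}, {"dp": [0, 0, 0], "yaw": 0, "gripper": 115}, {"dp": [0, 0, 0], "yaw": 0, "gripper": 115}]'

```text
t: 11.5
tool_pos: [576.1, 264.0, 182.0]
ee_rot: [[-0.037, -0.002, -0.999], [0.999, -0.001, -0.037], [-0.001, -1.0, 0.002]]
ft_force: [0.0, -0.4, -0.4]
opening: 57.3
```

```bash
python3 - <<'E'
from h import *
st,c=snap("s10","scene"); print(st["t"],st["tool_pos"],st["ft_force"])
cv2.imwrite("pics/s10c.png",cv2.resize(c["pixels"][190:340,400:560,::-1],None,fx=4,fy=4,interpolation=cv2.INTER_CUBIC))
E
```

```text
11.5 [576.11978054 264.03147738 181.95552588] [ 0.00773925 -0.39874742 -0.40231701]
```

View pics/s10c.png

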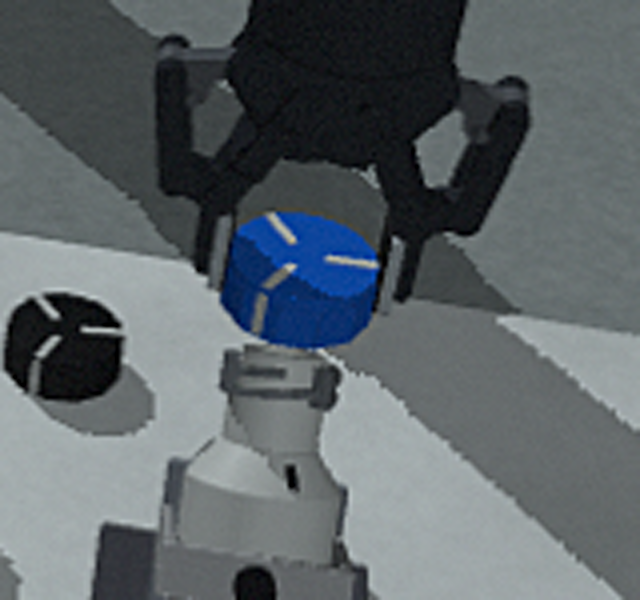

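The cap sits above the rim with its front edge just over the high side. I'll press gently in steps.

>>> move_arm --moves '[{"dp": [0, 0.005, 0], "yaw": 0, "gripper": 115}, {"dp": [0, 0.003, 0], "yaw": 0, "gripper": 115}, {"dp": [0, 0.002, 0], "yaw": 0, "gripper": 115}, {"dp": [0, 0.002, 0.0003], "yaw": 0, "gripper": 115}, {"dp": [0, 0.002, 0.0003], "yaw": 0, "gripper": 115}, {"dp": [0, 0, 0], "yaw": 0, "gripper": 115}]'

```text
t: 12.15
tool_pos: [578.4, 265.2, 170.9]
ee_rot: [[-0.038, 0.005, -0.999], [0.999, 0.002, -0.038], [0.001, -1.0, -0.005]]
ft_force: [-1.2, -1.6, 6.8]
opening: 57.3
```

>>> move_arm --moves '[{"dp": [0, 0.002, 0.001], "yaw": 0, "gripper": 115}, {"dp": [0, 0.002, 0.001], "yaw": 0, "gripper": 115}, {"dp": [0, 0.002, 0.001], "yaw": 0, "gripper": 115}, {"dp": [0, 0, 0], "yaw": 0, "gripper": 115}]'

```text
t: 12.55
tool_pos: [575.9, 265.1, 165.3]
ee_rot: [[-0.038, 0.006, -0.999], [0.999, 0.002, -0.038], [0.002, -1.0, -0.006]]
ft_force: [0.4, -1.3, 6.9]
opening: 57.4
```

```bash
python3 - <<'E'
from h import *
st,c=snap("s11","scene"); print(st["t"],st["tool_pos"],st["ft_force"])
cv2.imwrite("pics/s11c.png",cv2.resize(c["pixels"][190:340,400:560,::-1],None,fx=4,fy=4,interpolation=cv2.INTER_CUBIC))
E
```

```text
12.55 [575.89037999 265.08648975 165.27517381] [ 0.37361934 -1.26330898  6.92020058]
```

View pics/s11c.png

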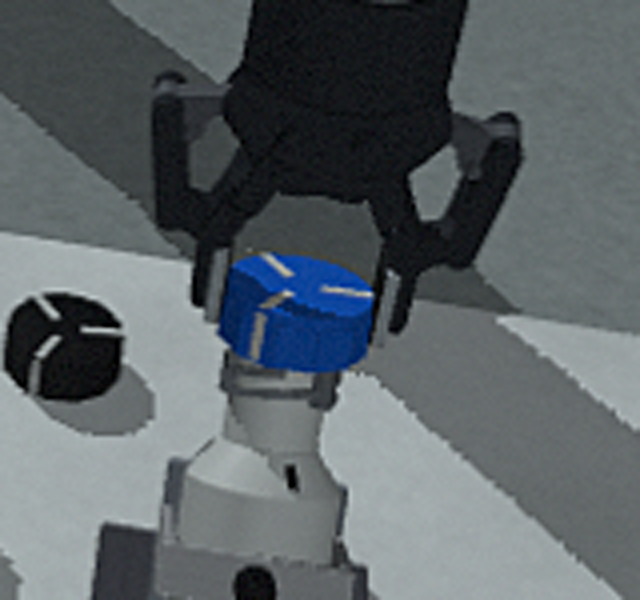

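The cap is tilting back: its top ellipse is flatter, at a contact force of 7 N. Continuing.

>>> move_arm --moves '[{"dp": [0, 0.002, 0.0006], "yaw": 0, "gripper": 115}, {"dp": [0, 0.002, 0.0006], "yaw": 0, "gripper": 115}, {"dp": [0, 0.002, 0.0006], "yaw": 0, "gripper": 115}, {"dp": [0, 0.002, 0.0006], "yaw": 0, "gripper": 115}, {"dp": [0, 0, 0], "yaw": 0, "gripper": 115}]'

```text
t: 13.1
tool_pos: [573.7, 265.1, 157.6]
ee_rot: [[-0.038, 0.006, -0.999], [0.999, 0.002, -0.038], [0.002, -1.0, -0.006]]
ft_force: [-0.9, -1.4, 7.0]
opening: 57.4
```

```bash
python3 - <<'E'
from h import *
st,c=snap("s12","scene"); print(st["t"],st["tool_pos"],st["ft_force"])
cv2.imwrite("pics/s12c.png",cv2.resize(c["pixels"][190:340,400:560,::-1],None,fx=4,fy=4,interpolation=cv2.INTER_CUBIC))
E
```

```text
13.1 [573.69941913 265.07494551 157.57891308] [-0.87634412 -1.35062332  7.04708417]
```

View pics/s12c.png

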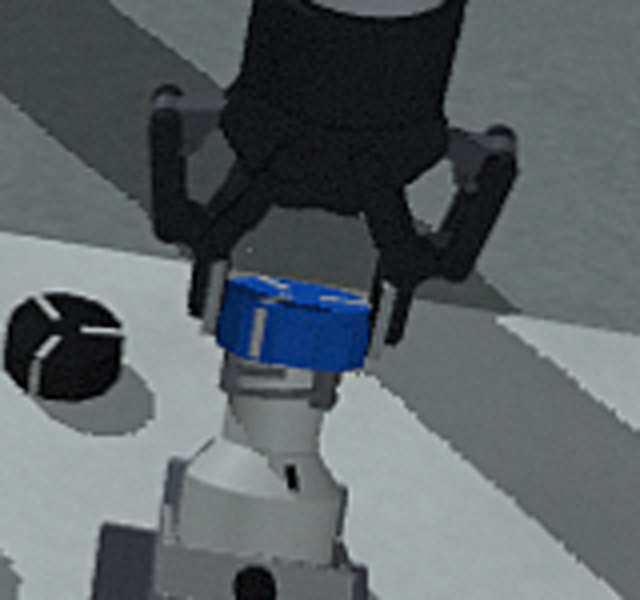

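>>> move_arm --moves '[{"dp": [0, 0.0015, 0.0004], "yaw": 0, "gripper": 115}, {"dp": [0, 0.001, 0.0002], "yaw": 0, "gripper": 115}, {"dp": [0, 0, 0], "yaw": 0, "gripper": 115}]'

```text
t: 13.45
tool_pos: [573.3, 265.1, 155.3]
ee_rot: [[-0.038, 0.007, -0.999], [0.999, 0.002, -0.038], [0.002, -1.0, -0.007]]
ft_force: [-0.3, -1.4, 8.9]
opening: 57.4
```

```bash
python3 - <<'E'
from h import *
st,c=snap("s13","scene"); print(st["t"],st["tool_pos"],st["ft_force"],st["ee_rot"].round(3))
cv2.imwrite("pics/s13c.png",cv2.resize(c["pixels"][240:300,430:510,::-1],None,fx=8,fy=8,interpolation=cv2.INTER_CUBIC))
st,c=snap("w13","wrist")
E
```

```text
13.45 [573.29933187 265.10057927 155.34411157] [-0.2926083  -1.43801654  8.94798292] [[-0.038  0.007 -0.999]
 [ 0.999  0.002 -0.038]
 [ 0.002 -1.    -0.007]]
```

View pics/s13c.png

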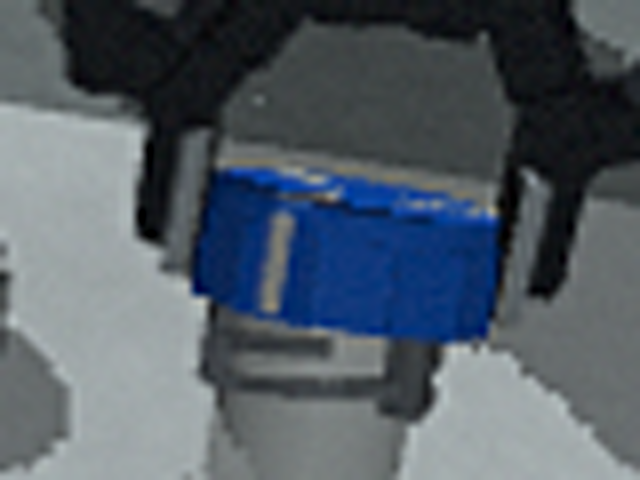

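View pics/w13.png

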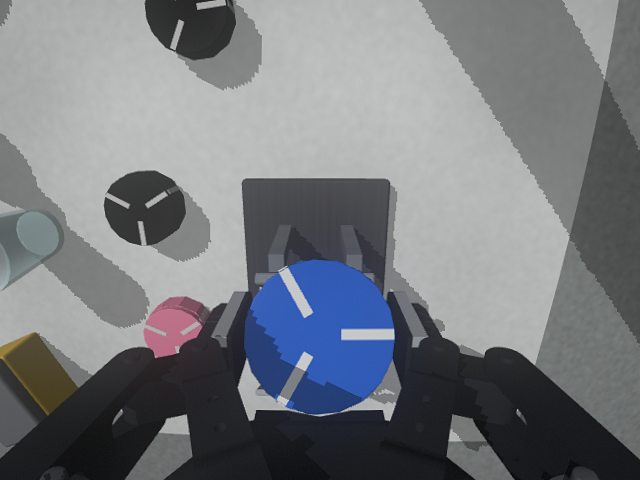

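```bash
python3 - <<'E'
from h import *
np.set_printoptions(precision=1,suppress=True)
S=load("s8");T=load("t8")
def proj(c,p):
    Ti=np.linalg.inv(c["T"]); return cv2.projectPoints(np.array([p],float),cv2.Rodrigues(Ti[:3,:3])[0],Ti[:3,3],c["camera_matrix"],c["dist"])[0][0,0]
a=np.array([-.5*np.cos(.037),-.5*np.sin(.037),.866])
for y in(261,263,265):
  r=np.array([589,y,165.])
  print(y,[proj(S,r+s*a) for s in(0,-11,-25,-54)],[proj(T,r+s*a) for s in(0,)])
g=cv2.cvtColor(S["pixels"],cv2.COLOR_RGB2GRAY)
print(g[295,445:490]); print(g[304,435:500])
E
```

```text
261 [array([468.9, 276.9]), array([467.9, 283.5]), array([466.6, 292. ]), array([463.9, 309.5])] [array([139.7, 234. ])]
263 [array([470.2, 277.1]), array([469.1, 283.8]), array([467.8, 292.2]), array([465.1, 309.7])] [array([138.3, 234.1])]
265 [array([471.5, 277.3]), array([470.4, 284. ]), array([469.1, 292.5]), array([466.4, 309.9])] [array([137. , 234.1])]
[157 157 160 159 162 163 159 159 159 163 155 110 110  83  92 100 104 106
 111 112 113 116 120 123 122 122 123 120 119 117 116 116 109 107  94 120
 171 160 164 163 167 162 164 159 163]
[159 157 158 158 160 163 163 140 109 123 141 152 149 126  79  75  73  81
  84  89  88  92  95  96 102 102 102 104 104 111 109 113 114 111 113 112
 115 112 109 112 110 105 103  95  89 136 169 164 165 164 163 163 164 164
 163 166 162 164 165 166 163 163 165 165 164]
```

```bash
python3 - <<'E'
from h import *
np.set_printoptions(precision=1,suppress=True)
c=load("w13"); p=np.array([573.3,265.1,155.3])
for dz in(18,20,22,24,26): print(dz,onz(c,(321.5,334.5),p[2]+dz)-p)
# diameter along rows/cols as tilt check: assume centre point, project edges on plane tilted th
o,d0=ray(c,(321.5,334.5)); C=onz(c,(321.5,334.5),p[2]+22)
for th in(20,25,30,35):
    n=np.array([-np.sin(np.radians(th)),0,np.cos(np.radians(th))])
    f=lambda uv:(lambda o,d:o+d*((C-o)@n)/(d@n))(*ray(c,uv))
    L,R,U,D=[f(u) for u in((245.5,335),(395.5,335),(320,260),(320,414))]
    print(th,np.linalg.norm(L-R),np.linalg.norm(U-D),np.linalg.norm(U-C),np.linalg.norm(D-C))
E
```

```text
18 [ 3.  1. 18.]
20 [ 1.7  1.  20. ]
22 [ 0.4  0.9 22. ]
24 [-0.9  0.8 24. ]
26 [-2.2  0.7 26. ]
20 58.15282767905327 59.7013922846983 28.791368006868716 30.92125597255537
25 58.145058552903514 58.700420274284554 28.84524106401434 29.866592568675546
30 58.137934833554965 58.205051243703146 29.120868056343593 29.09569157114697
35 58.131321077415734 58.19331583581479 29.629136972740383 28.575694808635838
```

```bash
python3 - <<'E'
from h import *
np.set_printoptions(precision=1,suppress=True)
c=load("w9"); p=np.array([544.05,260.8,213.6])
print(onz(c,(321,339),p[2]+23.3)-p)
E
```

```text
[ 1.7  0.8 23.3]
```

The tilt is confirmed at 30°: the edge radii are 29.1/29.1 mm on a plane at 30°. The cap's skirt centre is about (+9, +1, +6) from the TCP. I'll lift along the axis, centre, and look.

>>> move_arm --moves '[{"dp": [0, -0.0035, 0.002], "yaw": 0, "gripper": 115}, {"dp": [0, -0.0035, 0.002], "yaw": 0, "gripper": 115}, {"dp": [-0.003, -0.0037, -0.0064], "yaw": 0, "gripper": 115}, {"dp": [0, 0, 0], "yaw": 0, "gripper": 115}, {"dp": [0, 0, 0], "yaw": 0, "gripper": 115}]'

```text
t: 14.05
tool_pos: [572.7, 261.5, 162.2]
ee_rot: [[-0.038, -0.001, -0.999], [0.999, -0.0, -0.038], [-0.0, -1.0, 0.001]]
ft_force: [0.2, 0.0, -1.2]
opening: 57.4
```

```bash
python3 - <<'E'
from h import *
st,c=snap("s14","scene"); print(st["t"],st["tool_pos"],st["ft_force"],st["ee_rot"].round(3))
a=cv2.resize(c["pixels"][240:310,430:510,::-1],None,fx=5,fy=5,interpolation=cv2.INTER_CUBIC)
st,c=snap("t14","top")
b=cv2.resize(c["pixels"][195:265,110:190,::-1],None,fx=5,fy=5,interpolation=cv2.INTER_CUBIC)
cv2.imwrite("pics/s14c.png",np.hstack([a,b]))
E
```

```text
14.05 [572.70793933 261.51165286 162.18271487] [ 0.20803183  0.03826281 -1.24166047] [[-0.038 -0.001 -0.999]
 [ 0.999 -0.    -0.038]
 [-0.    -1.     0.001]]
```

View pics/s14c.png

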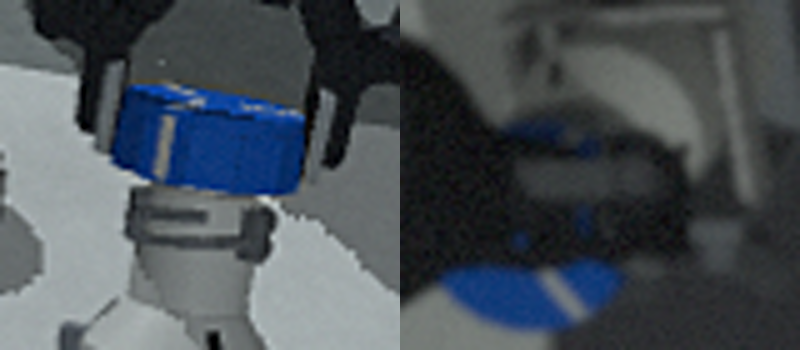

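```bash
python3 - <<'E'
from h import *
np.set_printoptions(precision=1,suppress=True)
S=load("s14")
def proj(c,p):
    Ti=np.linalg.inv(c["T"]); q=cv2.projectPoints(np.array([p],float),cv2.Rodrigues(Ti[:3,:3])[0],Ti[:3,3],c["camera_matrix"],c["dist"])[0][0,0]; return (q-[430,240])*5
b=np.radians(2.2);ex=np.array([np.cos(b),np.sin(b),0])
a=-.5*ex+np.array([0,0,.866]);xb=.866*ex+np.array([0,0,.5]); r=np.array([589,263,165.])
for o in(-8,-4.5,0):
    print(o,"front bottom",proj(S,r+6.2*a+(o+29)*xb),"front top",proj(S,r+30.2*a+(o+29)*xb),"back top",proj(S,r+30.2*a+(o-29)*xb))
print("thread ring top front",proj(S,r-4*a+23.5*xb),"bot",proj(S,r-18.5*a+23.5*xb))
print("rim front",proj(S,r+16.5*xb))
E
```

```text
-8 front bottom [207.7 176.5] front top [219.3 101.5] back top [208.4  79.1]
-4.5 front bottom [208.3 178.2] front top [220. 103.] back top [209.   80.4]
0 front bottom [209.2 180.4] front top [220.9 104.8] back top [209.8  82.1]
thread ring top front [203.2 209.5] bot [196.2 254.5]
rim front [203.9 193.5]
```

```bash
python3 - <<'E'
from h import *
S=load("s14"); a=cv2.resize(S["pixels"][250:300,440:500,::-1],None,fx=12,fy=12,interpolation=cv2.INTER_LINEAR); a=cv2.convertScaleAbs(a,alpha=1.6)
cv2.imwrite("pics/s14d.png",a)
E
```

```text
(no output)
```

View pics/s14d.png

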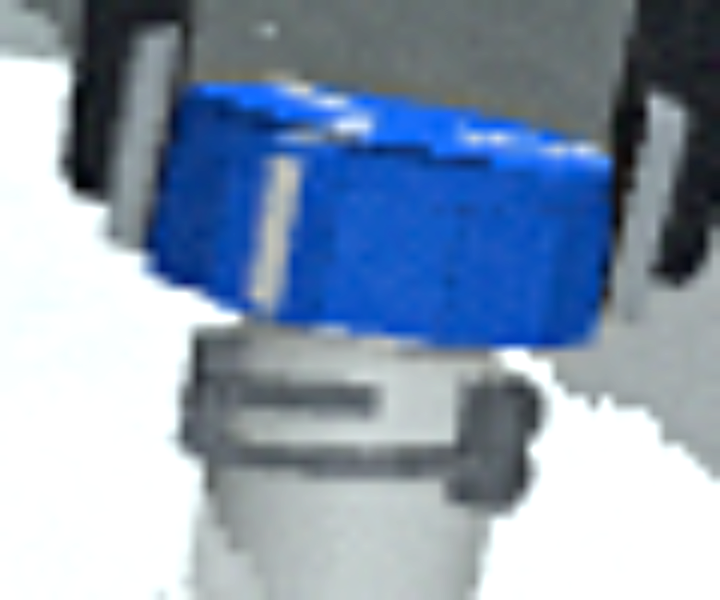

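The crop shows the cap's skirt edge about 2 mm above the mouth plane, with the y alignment right: neck axis extrapolated to column 386, cap centre at 384. I'll shift +4.5 mm along bottle x, then go down the axis in small steps.

>>> move_arm --moves '[{"dp": [0, -0.0022, -0.0039], "yaw": 0, "gripper": 115}, {"dp": [0, 0, 0], "yaw": 0, "gripper": 115}, {"dp": [0, 0.0017, -0.001], "yaw": 0, "gripper": 115}, {"dp": [0, 0.0017, -0.001], "yaw": 0, "gripper": 115}, {"dp": [0, 0.0017, -0.001], "yaw": 0, "gripper": 115}, {"dp": [0, 0, 0], "yaw": 0, "gripper": 115}]'

```text
t: 14.75
tool_pos: [579.3, 262.0, 159.1]
ee_rot: [[-0.038, -0.001, -0.999], [0.999, -0.001, -0.038], [-0.0, -1.0, 0.001]]
ft_force: [0.3, -0.4, -0.8]
opening: 57.6
```

```bash
cat >> h.py <<'E'
def scrop(name):
    st,c=snap(name,"scene"); a=cv2.resize(c["pixels"][250:300,440:500,::-1],None,fx=10,fy=10,interpolation=cv2.INTER_LINEAR)
    cv2.imwrite(f"pics/{name}d.png",cv2.convertScaleAbs(a,alpha=1.6)); print(round(st["t"],2),st["tool_pos"].round(1),st["ft_force"].round(1),round(st["opening"],1),st["ee_rot"][:,0].round(3),st["ee_rot"][:,1].round(3))
E
python3 -c "from h import *; scrop('s15')"
```

```text
14.75 [579.3 262.  159.1] [ 0.3 -0.4 -0.8] 57.6 [-0.038  0.999 -0.   ] [-0.001 -0.001 -1.   ]
```

View pics/s15d.png

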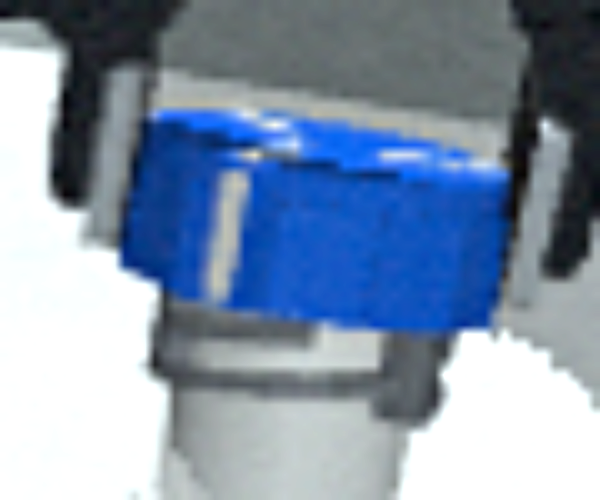

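No contact yet, and the skirt's front edge is at the ridge top. Continuing down the axis.

>>> move_arm --moves '[{"dp": [0, 0.0017, -0.001], "yaw": 0, "gripper": 115}, {"dp": [0, 0.0017, -0.001], "yaw": 0, "gripper": 115}, {"dp": [0, 0, 0], "yaw": 0, "gripper": 115}]'

```text
t: 15.1
tool_pos: [581.5, 262.1, 155.8]
ee_rot: [[-0.038, -0.0, -0.999], [0.999, -0.0, -0.038], [-0.0, -1.0, 0.0]]
ft_force: [0.8, 0.2, 0.2]
opening: 57.3
```

```bash
python3 -c "from h import *; scrop('s16')"
```

```text
15.1 [581.5 262.1 155.8] [0.8 0.2 0.2] 57.3 [-0.038  0.999 -0.   ] [-0. -0. -1.]
```

View pics/s16d.png

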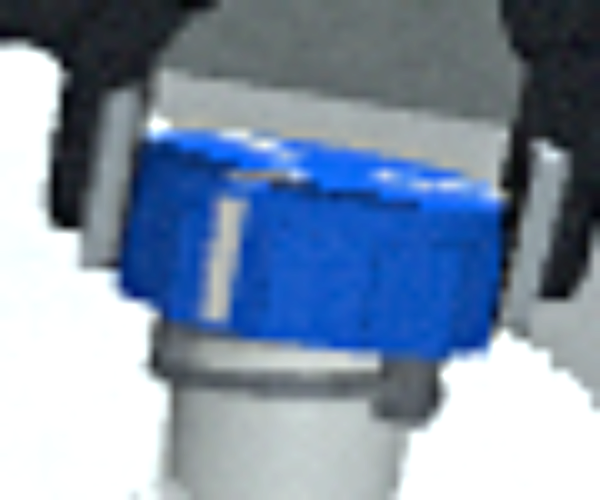

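>>> move_arm --moves '[{"dp": [0, 0.0013, -0.0007], "yaw": 0, "gripper": 115}, {"dp": [0, 0.0009, -0.0005], "yaw": 0, "gripper": 115}, {"dp": [0, 0, 0], "yaw": 0, "gripper": 115}]'

```text
t: 15.45
tool_pos: [582.2, 262.4, 155.1]
ee_rot: [[-0.038, -0.002, -0.999], [0.999, 0.0, -0.038], [0.0, -1.0, 0.002]]
ft_force: [-3.4, -0.5, 5.1]
opening: 56.7
```

```bash
python3 -c "from h import *; scrop('s17')"
```

```text
15.45 [582.2 262.4 155.1] [-3.4 -0.5  5.1] 56.7 [-0.038  0.999  0.   ] [-0.002  0.    -1.   ]
```

View pics/s17d.png

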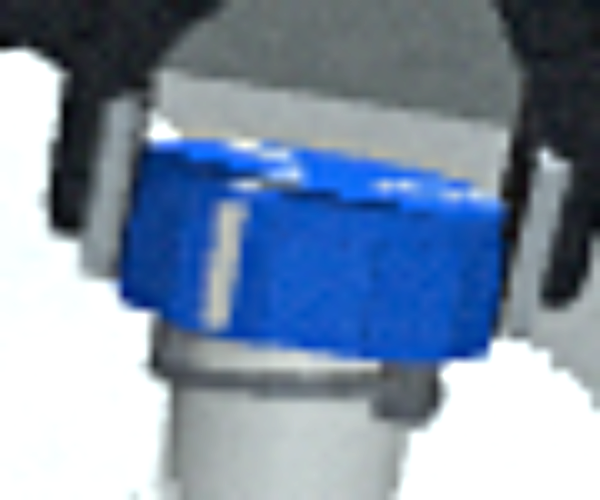

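The contact force (−3.4, −0.5, 5.1) points along the bottle axis, so the lugs are on the ridges. I'll let go and let the cap rest.

>>> move_arm --moves '[{"dp": [0, 0, 0], "yaw": 0, "gripper": 70}, {"dp": [0, 0, 0], "yaw": 0, "gripper": 55}, {"dp": [0, 0, 0], "yaw": 0, "gripper": 55}, {"dp": [0, 0, 0], "yaw": 0, "gripper": 55}, {"dp": [0, 0, 0], "yaw": 0, "gripper": 55}, {"dp": [0, 0, 0], "yaw": 0, "gripper": 55}, {"dp": [0, 0, 0], "yaw": 0, "gripper": 55}, {"dp": [0, 0, 0], "yaw": 0, "gripper": 55}]'

```text
t: 16.3
tool_pos: [582.7, 262.3, 154.0]
ee_rot: [[-0.038, -0.0, -0.999], [0.999, 0.0, -0.038], [0.0, -1.0, 0.0]]
ft_force: [0.1, 0.2, 0.3]
opening: 67.1
```

```bash
python3 -c "
from h import *; scrop('s18'); st,c=snap('w18','wrist')"
```

```text
16.3 [582.7 262.3 154. ] [0.1 0.2 0.3] 67.1 [-0.038  0.999  0.   ] [-0.  0. -1.]
```

View pics/s18d.png

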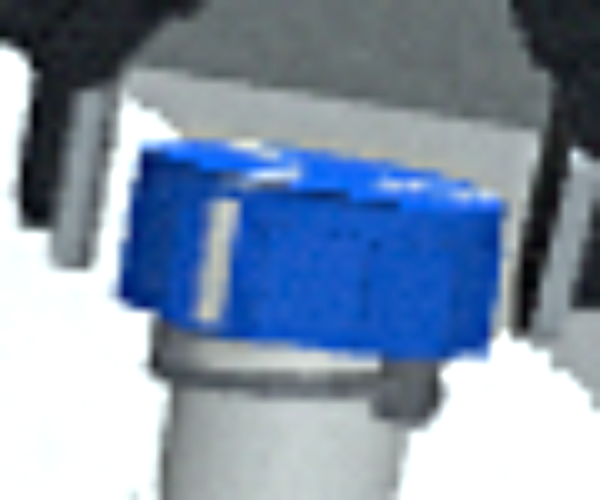

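View pics/w18.png

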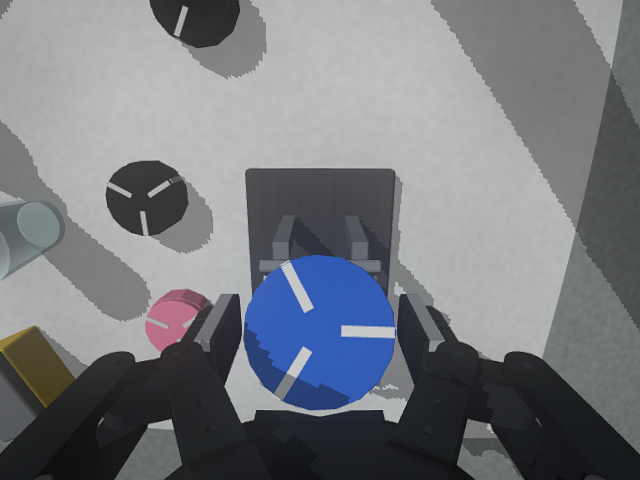

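The cap rests free and square on the thread: side stripe at (215,260), skirt level around the neck, zero force. Before turning, I check the turning centre.

```bash
python3 - <<'E'
from h import *
np.set_printoptions(precision=1,suppress=True)
c=load("w18"); 
a=cv2.resize(c["pixels"][240:420,230:410,::-1],None,fx=3.3,fy=3.3,interpolation=cv2.INTER_LINEAR); cv2.imwrite("pics/w18c.png",a)
for z in (175,177,179,181): print(onz(c,(320.5,331),z))
b=np.radians(2.2);ex=np.array([np.cos(b),np.sin(b),0]);ey=np.array([-np.sin(b),np.cos(b),0])
A=-.5*ex+np.array([0,0,.866]);xb=.866*ex+np.array([0,0,.5]);C=onz(c,(320.5,331),178)
m=(c["pixels"].min(2)>140).astype(np.uint8); H=np.zeros_like(m); cv2.circle(H,(320,332),74,1,-1); m&=H
n,l,s,ce=cv2.connectedComponentsWithStats(m)
for i in range(1,n):
    if s[i,4]>150:
        P=[]
        for q in np.argwhere(l==i)[:,::-1].astype(float):
            o,d=ray(c,q); X=o+d*((C-o)@A)/(d@A)-C; P.append([X@xb,X@ey])
        P=np.array(P);mm=P.mean(0);d=np.linalg.svd(P-mm,full_matrices=False)[2][0]; d*=np.sign(d@mm)
        print(s[i,4],mm,"lug bottle angle",np.degrees(np.arctan2(d[1],d[0])))
E
```

```text
[582.3 262.8 175. ]
[581.1 262.7 177. ]
[579.8 262.6 179. ]
[578.6 262.6 181. ]
520 [-16.2  -8.9] lug bottle angle -152.2074190289097
587 [ 0.2 17.7] lug bottle angle 88.29074412631337
337 [11.3 -8. ] lug bottle angle -32.612567173186584
```

The lugs are at about −32° in the bottle frame, which is mid-ridge. I'll centre on the cap, grip, and turn backward (anticlockwise, negative yaw).

>>> move_arm --moves '[{"dp": [0.0005, 0, -0.0035], "yaw": 0, "gripper": 60}, {"dp": [0, 0, 0], "yaw": 0, "gripper": 75}, {"dp": [0, 0, 0], "yaw": 0, "gripper": 100}, {"dp": [0, 0, 0], "yaw": 0, "gripper": 115}, {"dp": [0, -0.0002, 0.0001], "yaw": -5, "gripper": 115}, {"dp": [0, -0.0002, 0.0001], "yaw": -5, "gripper": 115}, {"dp": [0, -0.0003, 0.0001], "yaw": -5, "gripper": 115}, {"dp": [0, -0.0003, 0.0001], "yaw": -5, "gripper": 115}, {"dp": [0, 0, 0], "yaw": -4, "gripper": 115}, {"dp": [0, 0, 0], "yaw": 0, "gripper": 115}]' --squeeze 30

```text
t: 17.4
tool_pos: [585.3, 258.1, 155.9]
ee_rot: [[-0.439, -0.004, -0.898], [0.898, -0.005, -0.439], [-0.003, -1.0, 0.006]]
ft_force: [-4.9, -6.4, 7.4]
opening: 57.1
```

```bash
cat >> h.py <<'E'
def lugs(name,zc=178,thr=140):
    st,c=snap(name,"wrist"); print(round(st["t"],2),st["tool_pos"].round(1),st["ft_force"].round(1),round(st["opening"],1),"jaw_b",round(np.degrees(np.arctan2(st["ee_rot"][1,0],st["ee_rot"][0,0]))-2.2,1))
    b=np.radians(2.2);ex=np.array([np.cos(b),np.sin(b),0]);ey=np.array([-np.sin(b),np.cos(b),0])
    A=-.5*ex+np.array([0,0,.866]);xb=.866*ex+np.array([0,0,.5])
    m=mask(c,(100,90,25),(130,255,255)); m=cv2.morphologyEx(m,cv2.MORPH_OPEN,np.ones((3,3))); cs,_=cv2.findContours(cv2.morphologyEx(m,cv2.MORPH_CLOSE,np.ones((15,15))),0,1)
    k=cv2.convexHull(max(cs,key=cv2.contourArea)); (u,v),(w,h),_=cv2.fitEllipse(k); print("ell",round(u,1),round(v,1),round(w,1),round(h,1))
    C=onz(c,(u,v),zc); print("topcentre",C.round(1))
    H=cv2.drawContours(np.zeros(m.shape,np.uint8),[k],-1,1,-1)
    w=((c["pixels"].min(2).astype(int)*2>c["pixels"][:,:,2])&(c["pixels"].min(2)>60)).astype(np.uint8)&H
    n,l,s,ce=cv2.connectedComponentsWithStats(w)
    for i in range(1,n):
        if s[i,4]>120:
            P=[]
            for q in np.argwhere(l==i)[:,::-1].astype(float):
                o,d=ray(c,q); X=o+d*((C-o)@A)/(d@A)-C; P.append([X@xb,X@ey])
            P=np.array(P);mm=P.mean(0);d=np.linalg.svd(P-mm,full_matrices=False)[2][0]; d*=np.sign(d@mm)
            an=np.degrees(np.arctan2(d[1],d[0])); print(s[i,4],mm.round(1),"ang",an.round(1),"mod120",((an+60)%120-60).round(1))
E
python3 -c "
from h import *; scrop('s19'); lugs('w19')"
```

```text
17.4 [585.3 258.1 155.9] [-4.9 -6.4  7.4] 57.1 [-0.439  0.898 -0.003] [-0.004 -0.005 -1.   ]
17.45 [585.3 258.2 155.9] [-5.8 -6.2  7.3] 57.2 jaw_b 113.8
ell 320.9 323.3 154.1 161.6
topcentre [580.9 257.1 178. ]
603 [-13.4 -15.3] ang -130.7 mod120 -10.7
644 [-7.4 17.3] ang 108.6 mod120 -11.4
679 [17.1 -5.2] ang -11.9 mod120 -11.9
167 [ 6.9 29.3] ang 154.2 mod120 34.2
```

View pics/s19d.png

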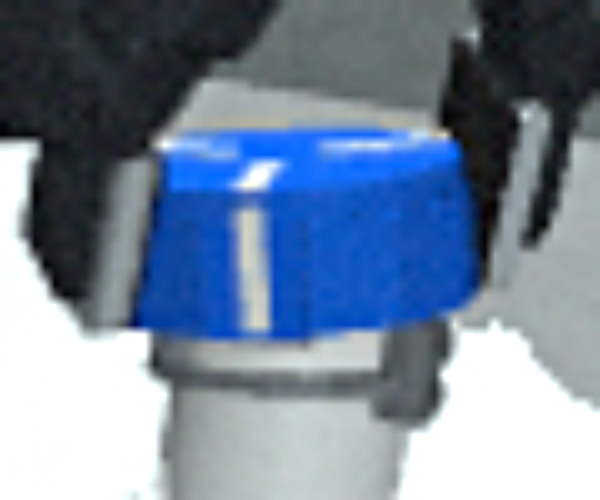

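View pics/w19.png

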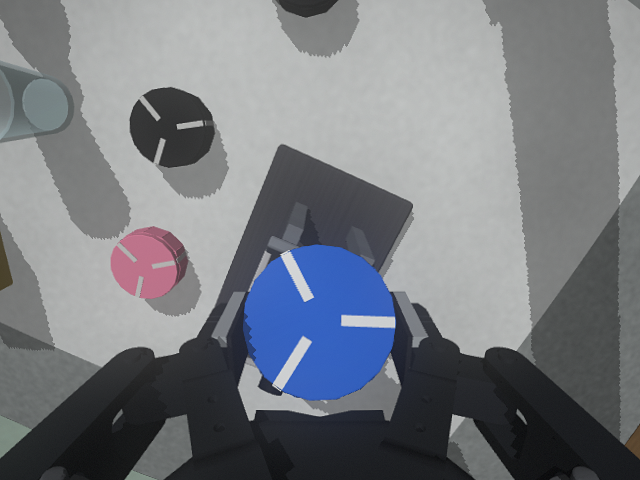

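The cap turned by 21°, but it is skewing with the gripper. I'll release so it settles square again, then continue with shorter strokes.

>>> move_arm --moves '[{"dp": [0, 0, 0], "yaw": 0, "gripper": 90}, {"dp": [0, 0, 0], "yaw": 0, "gripper": 60}, {"dp": [0, 0, 0], "yaw": 0, "gripper": 50}, {"dp": [0, 0, 0], "yaw": 0, "gripper": 50}, {"dp": [0, 0, 0], "yaw": 0, "gripper": 50}]'

```text
t: 18.0
tool_pos: [585.5, 263.6, 154.7]
ee_rot: [[-0.442, -0.0, -0.897], [0.897, 0.0, -0.442], [0.0, -1.0, 0.0]]
ft_force: [0.1, 0.1, -0.0]
opening: 68.9
```

```bash
python3 -c "
from h import *; scrop('s20'); lugs('w20')"
```

```text
18.0 [585.5 263.6 154.7] [ 0.1  0.1 -0. ] 68.9 [-0.442  0.897  0.   ] [-0.  0. -1.]
18.05 [585.6 263.5 154.7] [ 0.5 -0.6 -0.1] 68.8 jaw_b 114.1
ell 308.5 310.9 149.9 152.9
topcentre [577.9 255.5 178. ]
508 [-13.5 -13.7] ang -128.0 mod120 -8.0
543 [-9.8 17. ] ang 110.1 mod120 -9.9
678 [14.3 -4. ] ang -10.7 mod120 -10.7
```

View pics/s20d.png

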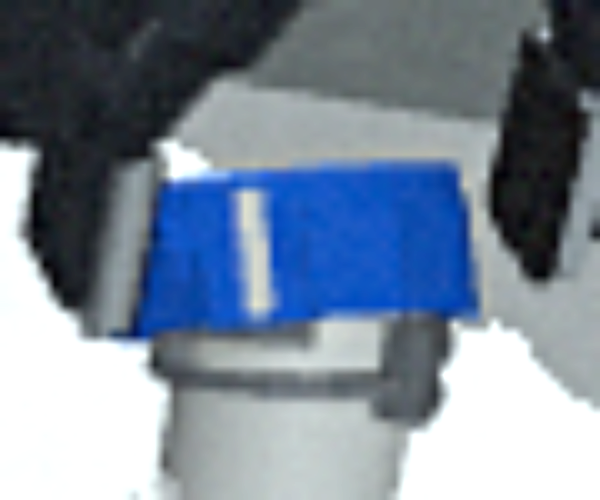

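View pics/w20.png

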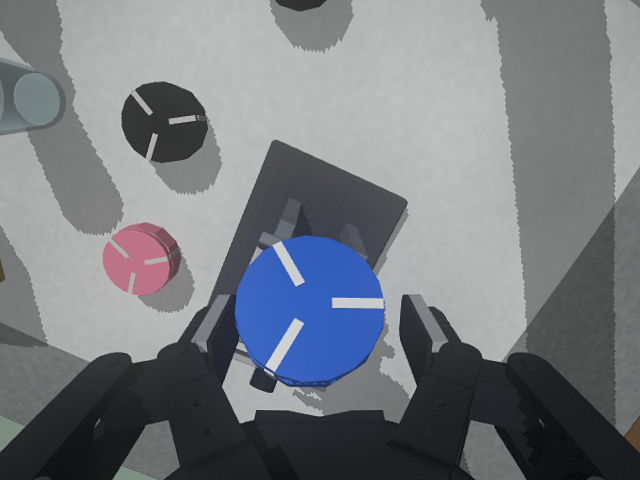

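The cap now leans about 12° toward −y against the left finger; its lugs are at about −10° and it is still round the neck. I'll swing the jaws to the matching facet near −10° from bottle y, which puts the tool closer to square, and re-grip to square the cap.

>>> move_arm --moves '[{"dp": [0, 0, 0], "yaw": 6.8, "gripper": 50}, {"dp": [0, 0, 0], "yaw": 6.8, "gripper": 50}, {"dp": [0, 0, 0], "yaw": 6.8, "gripper": 50}, {"dp": [0, 0, 0], "yaw": 6.8, "gripper": 50}, {"dp": [0, 0, 0], "yaw": 6.8, "gripper": 50}, {"dp": [0, 0, 0], "yaw": 0, "gripper": 50}]'

```text
t: 18.7
tool_pos: [585.6, 262.7, 154.6]
ee_rot: [[0.135, -0.001, -0.991], [0.991, -0.001, 0.135], [-0.001, -1.0, 0.001]]
ft_force: [-0.4, -0.3, -0.3]
opening: 68.0
```

```bash
python3 -c "
from h import *; scrop('s21'); lugs('w21')"
```

```text
18.7 [585.6 262.7 154.6] [-0.4 -0.3 -0.3] 68.0 [ 0.135  0.991 -0.001] [-0.001 -0.001 -1.   ]
18.75 [585.5 262.8 154.7] [ 0.2 -1.  -0.1] 68.5 jaw_b 80.1
ell 312.7 300.6 146.0 150.6
topcentre [570.6 262.3 178. ]
428 [-14.1  13.1] ang 107.3 mod120 -12.7
335 [-16.4 -13.3] ang -124.5 mod120 -4.5
564 [ 5.7 -9.4] ang -23.5 mod120 -23.5
288 [20.7 -9.4] ang 36.6 mod120 36.6
```

View pics/s21d.png

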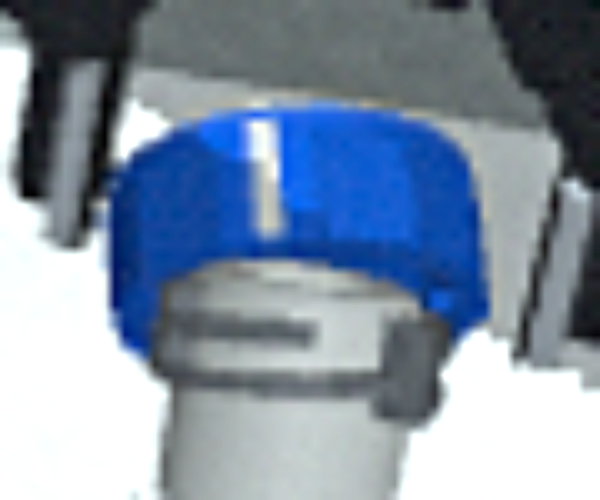

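View pics/w21.png

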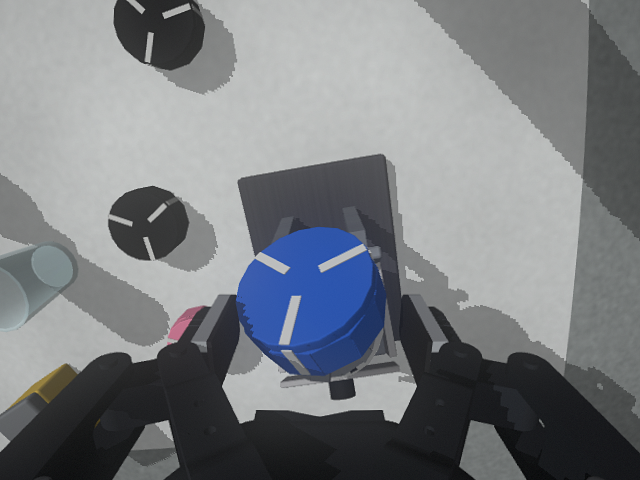

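The cap has tipped further back and hangs on the low side of the neck, between the pads. I'll grip it now before it can fall.

>>> move_arm --moves '[{"dp": [0, 0, 0], "yaw": 0, "gripper": 70}, {"dp": [0, 0, 0], "yaw": 0, "gripper": 90}, {"dp": [0, 0, 0], "yaw": 0, "gripper": 110}, {"dp": [0, 0, 0], "yaw": 0, "gripper": 115}]' --squeeze 30

```text
t: 19.2
tool_pos: [586.0, 261.8, 155.0]
ee_rot: [[0.136, -0.0, -0.991], [0.991, -0.001, 0.136], [-0.001, -1.0, 0.0]]
ft_force: [-0.2, -3.4, -0.1]
opening: 57.9
```

```bash
python3 -c "
from h import *; scrop('s22'); lugs('w22')"
```

```text
19.2 [586.  261.8 155. ] [-0.2 -3.4 -0.1] 57.9 [ 0.136  0.991 -0.001] [-0.    -0.001 -1.   ]
19.25 [586.  261.8 154.9] [ 0.3 -3.6  0.9] 57.8 jaw_b 80.0
ell 320.8 301.5 145.7 146.8
topcentre [571.9 264.3 178. ]
346 [-17.5 -11.8] ang -126.0 mod120 -6.0
410 [-12.4  15.1] ang 101.3 mod120 -18.7
553 [ 4.9 -7. ] ang -23.0 mod120 -23.0
317 [19.6 -8.9] ang 18.6 mod120 18.6
```

View pics/s22d.png

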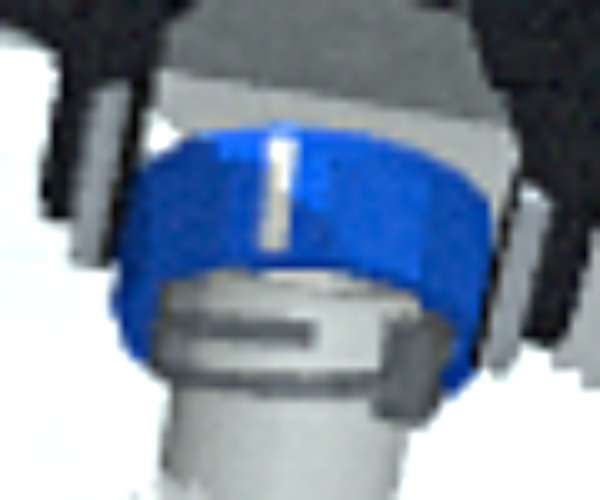

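View pics/w22.png

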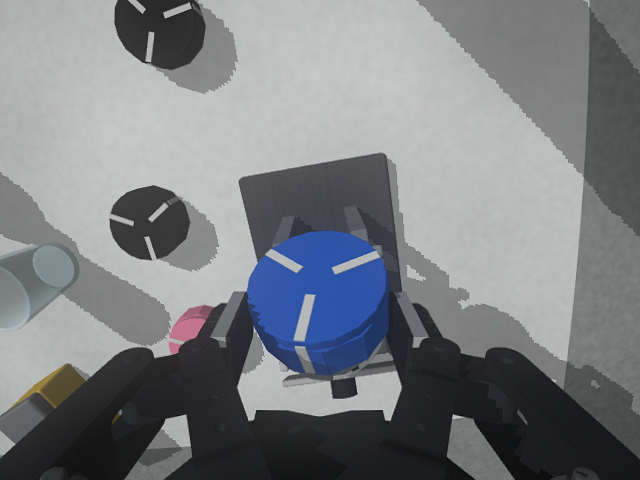

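It is gripped again (opening 57.9). I'll draw it off the neck and correct the tilt, then re-place it at a better start angle so that only a short, nearly square turn is needed.

>>> move_arm --moves '[{"dp": [-0.0004, -0.0032, 0.0024], "yaw": 0, "gripper": 115}, {"dp": [-0.0004, -0.0032, 0.0024], "yaw": 0, "gripper": 115}, {"dp": [-0.0004, -0.0032, 0.0024], "yaw": 0, "gripper": 115}, {"dp": [-0.0004, -0.0032, 0.0024], "yaw": 0, "gripper": 115}, {"dp": [-0.0008, -0.0064, 0.0048], "yaw": 0, "gripper": 115}, {"dp": [-0.0008, -0.0064, 0.0048], "yaw": 0, "gripper": 115}, {"dp": [0, -0.01, 0.0048], "yaw": 0, "gripper": 115}, {"dp": [0, -0.01, 0], "yaw": 0, "gripper": 115}, {"dp": [0, 0, 0], "yaw": 0, "gripper": 115}, {"dp": [0, 0, 0], "yaw": 0, "gripper": 115}]'

```text
t: 20.3
tool_pos: [562.2, 263.0, 201.4]
ee_rot: [[0.136, 0.001, -0.991], [0.991, 0.001, 0.136], [0.001, -1.0, -0.001]]
ft_force: [0.2, -0.8, -0.2]
opening: 57.9
```

```bash
python3 - <<'E'
from h import *
st,c=snap("w23","wrist"); print(st["t"],st["tool_pos"],st["ft_force"],st["opening"])
st,d=snap("s23","scene")
a=cv2.resize(c["pixels"][200:440,200:440,::-1],(400,400)); b=cv2.resize(d["pixels"][220:310,420:510,::-1],(400,400),interpolation=cv2.INTER_LINEAR)
cv2.imwrite("pics/c23.png",np.hstack([a,b]))
E
```

```text
20.3 [562.15300297 263.04966309 201.36568172] [ 0.20815496 -0.77329474 -0.23020042] 57.86705678861912
```

View pics/c23.png

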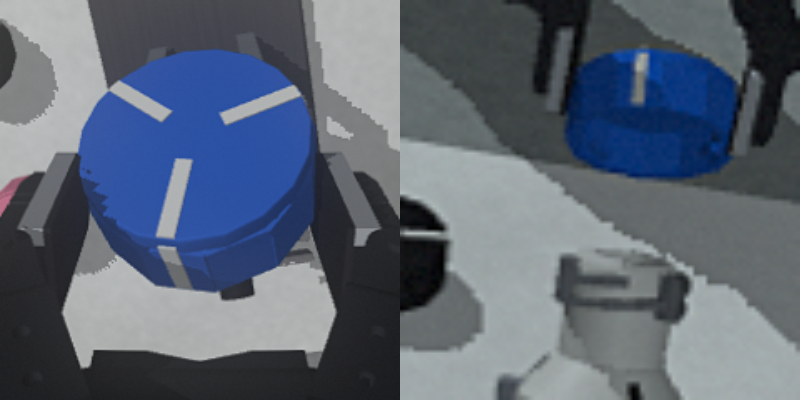

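The cap is clear of the neck but held askew at about 55°. The cleanest fix is to set it flat on the free bench in front of the stand and re-grip it at a better facet.

>>> move_arm --moves '[{"dp": [0.0026, 0, 0.021], "yaw": 0, "gripper": 115}, {"dp": [0.0026, 0.01, 0.021], "yaw": 0, "gripper": 115}, {"dp": [0.0026, 0.03, 0.021], "yaw": 0, "gripper": 115}, {"dp": [0.0026, 0.04, 0.021], "yaw": 0, "gripper": 115}, {"dp": [0, 0.045, 0], "yaw": 0, "gripper": 115}, {"dp": [0, 0.035, 0], "yaw": 0, "gripper": 115}, {"dp": [0, 0.01, 0], "yaw": 0, "gripper": 115}, {"dp": [0, 0.003, 0], "yaw": 0, "gripper": 115}, {"dp": [0, 0.003, 0], "yaw": 0, "gripper": 115}, {"dp": [0, 0, 0], "yaw": 0, "gripper": 115}]'

```text
t: 21.4
tool_pos: [481.2, 283.4, 26.4]
ee_rot: [[0.137, 0.0, -0.991], [0.991, -0.001, 0.137], [-0.001, -1.0, -0.0]]
ft_force: [-2.0, -2.9, 5.5]
opening: 57.5
```

>>> move_arm --moves '[{"dp": [0, 0.003, 0], "yaw": 0, "gripper": 115}, {"dp": [0, 0.003, 0], "yaw": 0, "gripper": 115}, {"dp": [0, 0.003, 0], "yaw": 0, "gripper": 115}, {"dp": [0, 0.003, 0], "yaw": 0, "gripper": 115}, {"dp": [0, 0.003, 0], "yaw": 0, "gripper": 115}, {"dp": [0, 0, 0], "yaw": 0, "gripper": 115}]'

```text
t: 22.0
tool_pos: [493.7, 284.5, 17.3]
ee_rot: [[0.14, 0.023, -0.99], [0.99, 0.006, 0.14], [0.01, -1.0, -0.022]]
ft_force: [7.4, -5.2, 15.6]
opening: 57.5
```

```bash
python3 - <<'E'
from h import *
st,c=snap("w24","wrist"); print(st["t"],st["tool_pos"],st["ft_force"],st["opening"])
E
```

```text
22.0 [493.71964351 284.48098519  17.29729545] [ 7.41512388 -5.2408025  15.5903536 ] 57.45344579546297
```

View pics/w24.png

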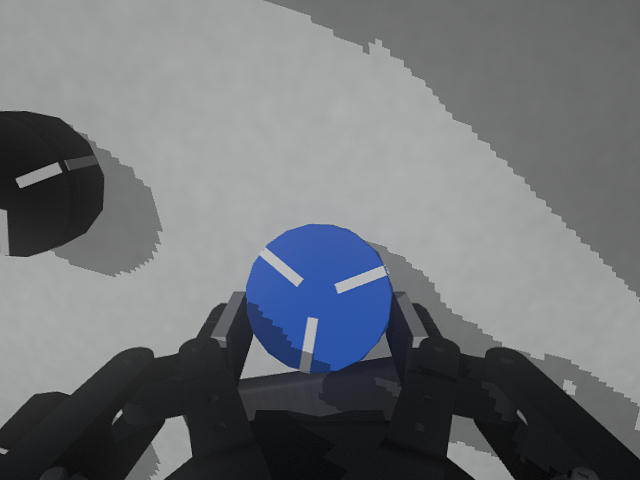

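>>> move_arm --moves '[{"dp": [0, -0.002, 0], "yaw": 0, "gripper": 90}, {"dp": [0, 0, 0], "yaw": 0, "gripper": 50}, {"dp": [0, 0, 0], "yaw": 0, "gripper": 0}, {"dp": [0, 0, 0], "yaw": 0, "gripper": 0}, {"dp": [0, -0.02, 0], "yaw": 0, "gripper": 0}, {"dp": [0, -0.03, 0], "yaw": 0, "gripper": 0}, {"dp": [0, -0.03, 0], "yaw": 0, "gripper": 0}, {"dp": [0, 0, 0], "yaw": 0, "gripper": 0}, {"dp": [0, 0, 0], "yaw": 0, "gripper": 0}]'

```text
t: 22.95
tool_pos: [479.4, 285.3, 91.8]
ee_rot: [[0.135, -0.0, -0.991], [0.991, 0.001, 0.135], [0.001, -1.0, 0.0]]
ft_force: [-0.1, 0.4, 0.2]
opening: 85.4
```

```bash
cat >> h.py <<'E'
def benchcap(name):
    st,c=snap(name,"wrist"); az=np.degrees(np.arctan2(st["ee_rot"][1,0],st["ee_rot"][0,0])); print(round(st["t"],2),st["tool_pos"].round(1),round(st["opening"],1),"az",az.round(1))
    m=mask(c,(100,90,25),(130,255,255)); m=cv2.morphologyEx(m,cv2.MORPH_OPEN,np.ones((3,3))); cs,_=cv2.findContours(cv2.morphologyEx(m,cv2.MORPH_CLOSE,np.ones((15,15))),0,1)
    k=cv2.convexHull(max(cs,key=cv2.contourArea)); print(cv2.boundingRect(k)); H=cv2.drawContours(np.zeros(m.shape,np.uint8),[k],-1,1,-1)
    w=((c["pixels"].min(2).astype(int)*2>c["pixels"][:,:,2])&(c["pixels"].min(2)>60)).astype(np.uint8)&H
    n,l,s,ce=cv2.connectedComponentsWithStats(w); M=[]
    for i in range(1,n):
        if s[i,4]>40:
            P=np.array([onz(c,q,24)[:2] for q in np.argwhere(l==i)[:,::-1].astype(float)]); mm=P.mean(0); d=np.linalg.svd(P-mm,full_matrices=False)[2][0]
            M.append((mm,d)); an=np.degrees(np.arctan2(d[1],d[0])); print(s[i,4],mm.round(1),an.round(1),"mod60",(an%60).round(1))
    A=sum(np.eye(2)-np.outer(d,d) for _,d in M);b=sum((np.eye(2)-np.outer(d,d))@p for p,d in M); print("centre",np.linalg.solve(A,b).round(1),"mean",np.mean([p for p,_ in M],0).round(1))
E
python3 -c "
from h import *; benchcap('w25')"
```

```text
22.95 [479.4 285.3  91.8] 85.4 az 82.3
(281, 220, 91, 94)
263 [478.5 273.8] 39.2 mod60 39.2
237 [488.1 306.1] 104.9 mod60 44.9
211 [511.  283.1] -12.2 mod60 47.8
centre [493.6 286.6] mean [492.5 287.7]
```

View pics/w25.png

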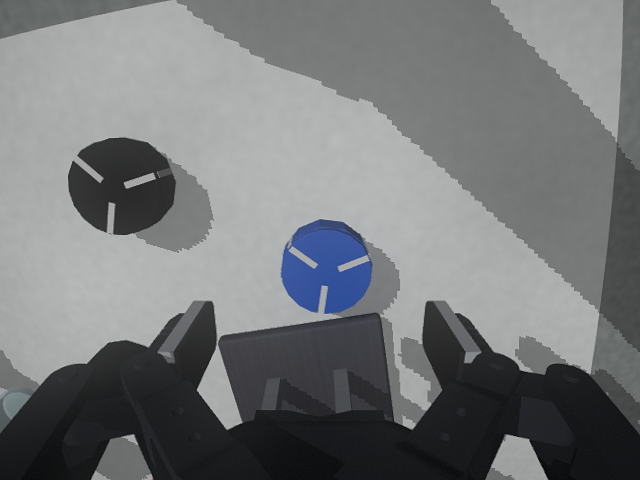

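The cap is flat again at about (493, 287), with lugs at 104.7° mod 120. Gripping with the tool x at 74.7° gives lugs at about −5° once the jaws are at bottle y −5°, so only a short backward turn is needed.

>>> move_arm --moves '[{"dp": [0, 0, 0], "yaw": 7.6, "gripper": 0}, {"dp": [0.0052, 0.03, -0.014], "yaw": 0, "gripper": 0}, {"dp": [0, 0.03, 0], "yaw": 0, "gripper": 0}, {"dp": [0, 0.02, 0], "yaw": 0, "gripper": 20}, {"dp": [0, 0.008, 0], "yaw": 0, "gripper": 40}, {"dp": [0, 0.003, 0], "yaw": 0, "gripper": 40}, {"dp": [0, 0, 0], "yaw": 0, "gripper": 40}]' --squeeze 25

```text
t: 23.7
tool_pos: [494.3, 285.8, 0.2]
ee_rot: [[0.266, -0.001, -0.964], [0.964, -0.001, 0.266], [-0.001, -1.0, 0.001]]
ft_force: [0.1, 0.7, 0.6]
opening: 71.7
```

```bash
python3 -c "
from h import *; benchcap('w26')"
```

```text
23.7 [4.943e+02 2.858e+02 2.000e-01] 71.7 az 74.6
(249, 240, 150, 153)
61 [469.  269.6] -40.7 mod60 19.3
599 [488.2 305.6] 104.7 mod60 44.7
601 [480.  274.7] 44.8 mod60 44.8
468 [510.3 283.2] -15.3 mod60 44.7
centre [485.3 278.9] mean [486.9 283.3]
```

View pics/w26.png

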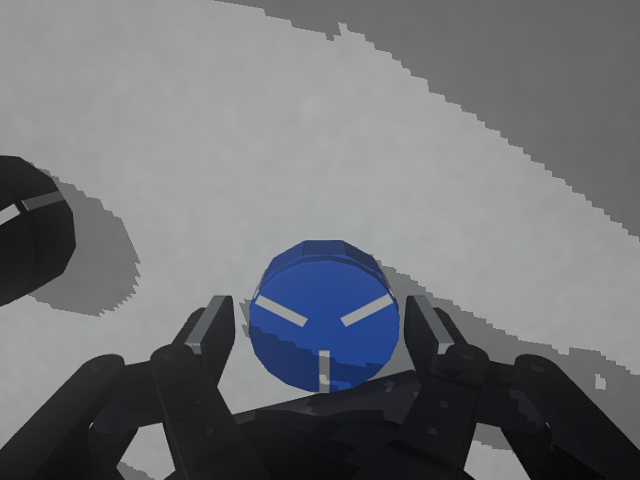

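>>> move_arm --moves '[{"dp": [0.0015, 0, 0.0003], "yaw": 0, "gripper": 60}, {"dp": [0, 0, 0], "yaw": 0, "gripper": 85}, {"dp": [0, 0, 0], "yaw": 0, "gripper": 110}, {"dp": [0, 0, 0], "yaw": 0, "gripper": 115}, {"dp": [0, -0.02, 0], "yaw": 0, "gripper": 115}, {"dp": [0, -0.04, 0], "yaw": -3, "gripper": 115}, {"dp": [0, -0.045, 0], "yaw": -3.2, "gripper": 115}, {"dp": [0, -0.045, 0], "yaw": -3.2, "gripper": 115}, {"dp": [0, -0.04, 0], "yaw": -3.2, "gripper": 115}]'

```text
t: 24.65
tool_pos: [494.8, 287.2, 192.7]
ee_rot: [[0.047, 0.001, -0.999], [0.999, 0.001, 0.047], [0.001, -1.0, -0.001]]
ft_force: [0.6, 0.2, -0.2]
opening: 57.3
```

>>> move_arm --moves '[{"dp": [-0.0069, 0, -0.0275], "yaw": 0, "gripper": 115}, {"dp": [-0.0069, 0, -0.0275], "yaw": 0, "gripper": 115}, {"dp": [-0.0069, 0, -0.0275], "yaw": 0, "gripper": 115}, {"dp": [0, 0, 0], "yaw": 0, "gripper": 115}, {"dp": [0, 0, 0], "yaw": 0, "gripper": 115}]'

```text
t: 25.15
tool_pos: [576.1, 261.8, 190.0]
ee_rot: [[0.051, -0.001, -0.999], [0.999, -0.001, 0.051], [-0.001, -1.0, 0.001]]
ft_force: [-0.1, 0.1, -0.6]
opening: 57.5
```

```bash
python3 - <<'E'
from h import *
scrop('s27'); lugs('w27',zc=213)
c=load('w27'); a=cv2.convertScaleAbs(c["pixels"][200:440,180:460,::-1],alpha=1.2); cv2.imwrite('pics/w27c.png',a)
E
```

```text
25.15 [576.1 261.8 190. ] [-0.1  0.1 -0.6] 57.5 [ 0.051  0.999 -0.001] [-0.001 -0.001 -1.   ]
25.2 [575.2 262.8 189.9] [-0.1  0.4 -0.9] 57.2 jaw_b 85.0
ell 318.8 312.6 151.4 152.6
topcentre [565.6 263.1 213. ]
572 [ -3.4 -15.7] ang -120.6 mod120 -0.6
575 [-1.  16.1] ang 111.4 mod120 -8.6
462 [19.3 -1.4] ang -4.3 mod120 -4.3
```

View pics/s27d.png

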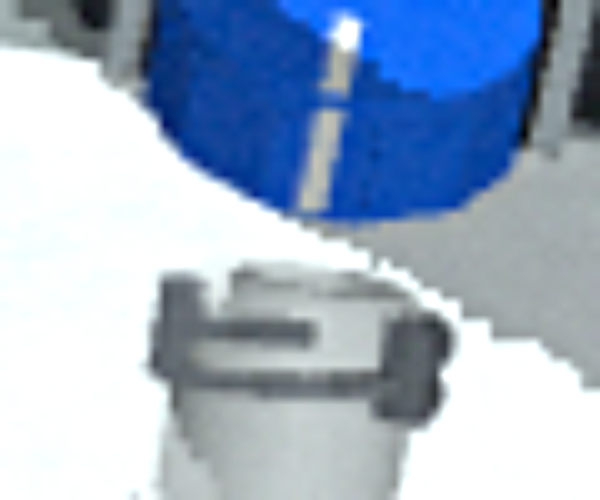

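View pics/w27c.png

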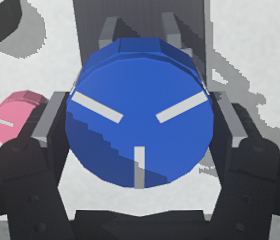

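Lugs at −5°, as intended. I'll repeat the pre-tilt on the rim.

>>> move_arm --moves '[{"dp": [0, 0.009, 0], "yaw": 0, "gripper": 115}, {"dp": [0, 0.005, 0], "yaw": 0, "gripper": 115}, {"dp": [0, 0.003, 0], "yaw": 0, "gripper": 115}, {"dp": [0, 0.002, 0.0003], "yaw": 0, "gripper": 115}, {"dp": [0, 0.002, 0.0005], "yaw": 0, "gripper": 115}, {"dp": [0, 0.002, 0.0008], "yaw": 0, "gripper": 115}, {"dp": [0, 0.002, 0.0008], "yaw": 0, "gripper": 115}, {"dp": [0, 0.002, 0.0008], "yaw": 0, "gripper": 115}, {"dp": [0, 0.002, 0.0008], "yaw": 0, "gripper": 115}, {"dp": [0, 0.002, 0.0008], "yaw": 0, "gripper": 115}]'

```text
t: 26.25
tool_pos: [571.5, 263.4, 161.6]
ee_rot: [[0.049, 0.0, -0.999], [0.999, 0.001, 0.049], [0.001, -1.0, -0.0]]
ft_force: [-3.1, -1.2, 8.4]
opening: 57.4
```

>>> move_arm --moves '[{"dp": [0, 0.002, 0.0006], "yaw": 0, "gripper": 115}, {"dp": [0, 0.002, 0.0006], "yaw": 0, "gripper": 115}, {"dp": [0, 0.0015, 0.0004], "yaw": 0, "gripper": 115}, {"dp": [0, 0.001, 0.0002], "yaw": 0, "gripper": 115}, {"dp": [0, 0, 0], "yaw": 0, "gripper": 115}]'

```text
t: 26.75
tool_pos: [570.7, 263.6, 155.5]
ee_rot: [[0.049, 0.002, -0.999], [0.999, 0.002, 0.049], [0.002, -1.0, -0.002]]
ft_force: [-2.3, -1.5, 7.8]
opening: 57.1
```

```bash
python3 - <<'E'
from h import *
scrop('s28'); lugs('w28')
E
```

```text
26.75 [570.7 263.6 155.5] [-2.3 -1.5  7.8] 57.1 [0.049 0.999 0.002] [ 0.002  0.002 -1.   ]
26.8 [570.6 263.7 155.5] [-2.4 -1.   7.2] 57.4 jaw_b 85.0
ell 319.6 321.9 152.7 155.3
topcentre [565.3 264.  178. ]
607 [-11.5 -15.7] ang -124.1 mod120 -4.1
599 [-8.8 16.3] ang 115.2 mod120 -4.8
687 [17.5 -1.8] ang -4.4 mod120 -4.4
```

View pics/s28d.png

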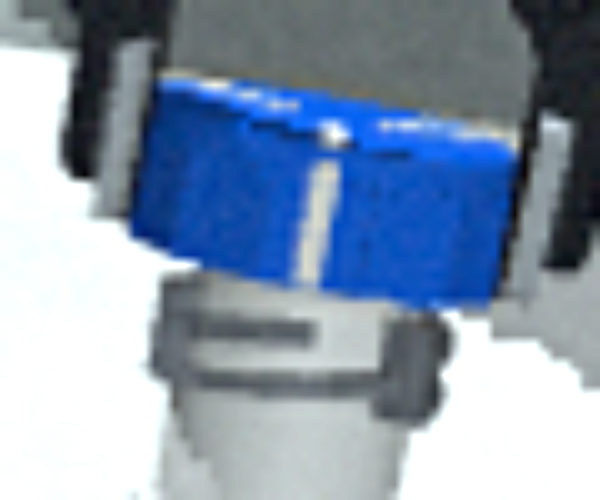

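View pics/w28.png

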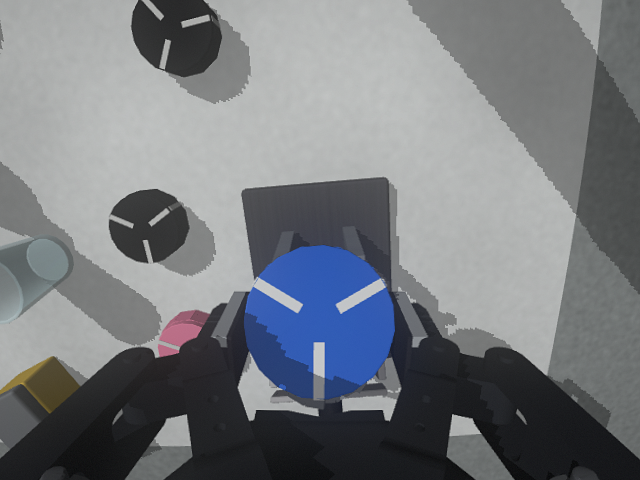

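The lugs read −4.4° on the 30° plane in all three stripes, so the tilt is right. The cap sits about 13 mm too far toward −x_b. I'll lift, centre and check.

>>> move_arm --moves '[{"dp": [0, -0.007, 0.001], "yaw": 0, "gripper": 115}, {"dp": [0, -0.0036, -0.006], "yaw": 0, "gripper": 115}, {"dp": [0.0003, -0.0036, -0.0062], "yaw": 0, "gripper": 115}, {"dp": [0, 0, 0], "yaw": 0, "gripper": 115}, {"dp": [0, 0, 0], "yaw": 0, "gripper": 115}]'

```text
t: 27.35
tool_pos: [581.0, 262.5, 167.0]
ee_rot: [[0.049, -0.0, -0.999], [0.999, -0.0, 0.049], [-0.0, -1.0, 0.0]]
ft_force: [0.5, 0.3, -0.1]
opening: 56.7
```

```bash
python3 - <<'E'
from h import *
scrop('s29'); lugs('w29')
E
```

```text
27.35 [581.  262.5 167. ] [ 0.5  0.3 -0.1] 56.7 [ 0.049  0.999 -0.   ] [-0. -0. -1.]
27.4 [580.6 262.6 166.8] [-0.4 -0.  -1.5] 57.1 jaw_b 85.0
ell 319.4 321.7 152.6 154.3
topcentre [581.9 262.6 178. ]
614 [-12.4 -17.1] ang -124.3 mod120 -4.3
601 [-9.4 18. ] ang 115.2 mod120 -4.8
682 [19.1 -1.8] ang -4.3 mod120 -4.3
```

View pics/s29d.png

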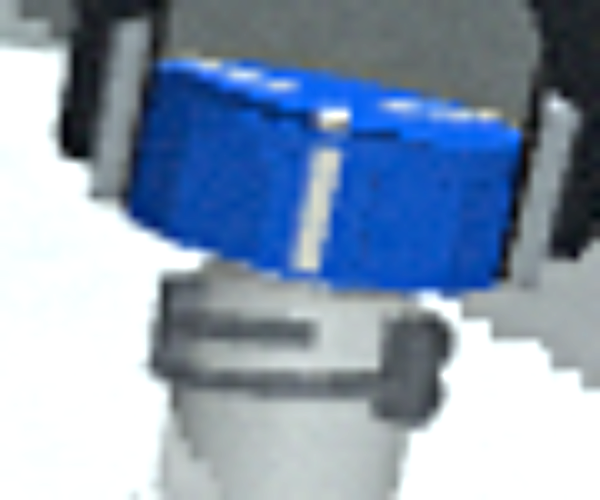

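>>> move_arm --moves '[{"dp": [0, 0.0017, -0.001], "yaw": 0, "gripper": 115}, {"dp": [0, 0.0017, -0.001], "yaw": 0, "gripper": 115}, {"dp": [0, 0.0017, -0.001], "yaw": 0, "gripper": 115}, {"dp": [0, 0.0017, -0.001], "yaw": 0, "gripper": 115}, {"dp": [0, 0, 0], "yaw": 0, "gripper": 115}]'

```text
t: 27.95
tool_pos: [584.7, 262.5, 160.0]
ee_rot: [[0.049, -0.001, -0.999], [0.999, -0.0, 0.049], [-0.0, -1.0, 0.001]]
ft_force: [-0.2, 0.6, -1.6]
opening: 57.5
```

```bash
python3 - <<'E'
from h import *
scrop('s30')
E
```

```text
27.95 [584.7 262.5 160. ] [-0.2  0.6 -1.6] 57.5 [ 0.049  0.999 -0.   ] [-0.001 -0.    -1.   ]
```

View pics/s30d.png

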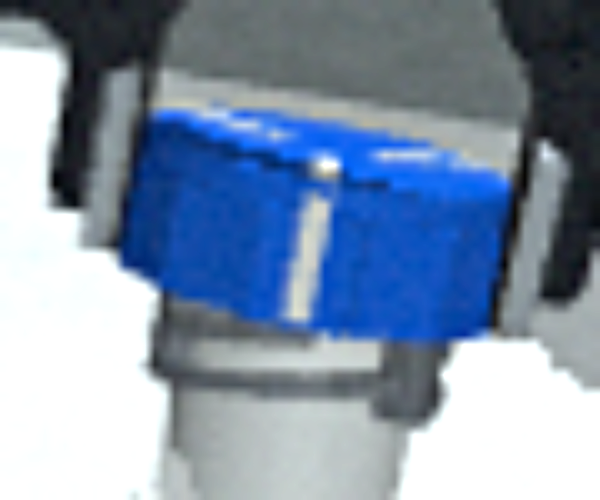

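>>> move_arm --moves '[{"dp": [0, 0.0009, -0.0005], "yaw": 0, "gripper": 115}, {"dp": [0, 0.0009, -0.0005], "yaw": 0, "gripper": 115}, {"dp": [0, 0.0009, -0.0005], "yaw": 0, "gripper": 115}, {"dp": [0, 0, 0], "yaw": 0, "gripper": 115}]'

```text
t: 28.4
tool_pos: [586.1, 262.7, 158.2]
ee_rot: [[0.049, -0.001, -0.999], [0.999, 0.0, 0.049], [0.0, -1.0, 0.001]]
ft_force: [-1.5, -0.2, 0.7]
opening: 57.6
```

>>> move_arm --moves '[{"dp": [0, 0.0009, -0.0005], "yaw": 0, "gripper": 115}, {"dp": [0, 0.0005, -0.0003], "yaw": 0, "gripper": 115}, {"dp": [0, 0, 0], "yaw": 0, "gripper": 115}]'

```text
t: 28.7
tool_pos: [586.2, 262.7, 158.0]
ee_rot: [[0.049, -0.002, -0.999], [0.999, 0.0, 0.049], [0.0, -1.0, 0.002]]
ft_force: [-5.0, -0.9, 7.8]
opening: 57.3
```

```bash
python3 - <<'E'
from h import *
scrop('s31')
E
```

```text
28.7 [586.2 262.7 158. ] [-5.  -0.9  7.8] 57.3 [0.049 0.999 0.   ] [-0.002  0.    -1.   ]
```

View pics/s31d.png

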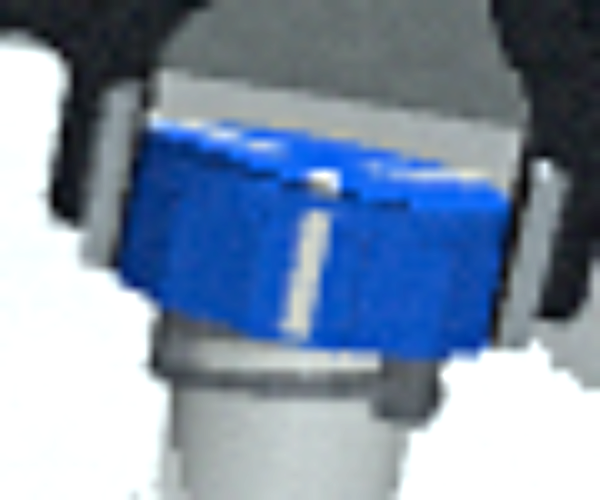

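Seated: 9 N straight along the axis. I'll release so the cap rests free on the thread for a moment.

>>> move_arm --moves '[{"dp": [0, 0, 0], "yaw": 0, "gripper": 75}, {"dp": [0, 0, 0], "yaw": 0, "gripper": 60}, {"dp": [0, 0, 0], "yaw": 0, "gripper": 60}, {"dp": [0, 0, 0], "yaw": 0, "gripper": 60}, {"dp": [0, 0, 0], "yaw": 0, "gripper": 60}, {"dp": [0, 0, 0], "yaw": 0, "gripper": 60}, {"dp": [0, 0, 0], "yaw": 0, "gripper": 60}]'

```text
t: 29.45
tool_pos: [587.1, 262.5, 156.3]
ee_rot: [[0.049, -0.0, -0.999], [0.999, -0.0, 0.049], [-0.0, -1.0, 0.0]]
ft_force: [0.2, 0.2, -0.3]
opening: 65.1
```

```bash
python3 - <<'E'
from h import *
scrop('s32'); lugs('w32')
E
```

```text
29.45 [587.1 262.5 156.3] [ 0.2  0.2 -0.3] 65.1 [ 0.049  0.999 -0.   ] [-0. -0. -1.]
29.5 [587.1 262.5 156.3] [ 0.3 -1.  -0.9] 65.4 jaw_b 85.0
ell 319.3 319.0 154.3 157.5
topcentre [581.  262.8 178. ]
597 [-11.7 -16.3] ang -124.9 mod120 -4.9
615 [-9.1 15.9] ang 115.2 mod120 -4.8
138 [13.1 25.7] ang 143.4 mod120 23.4
706 [17.7 -2.5] ang -5.2 mod120 -5.2
```

View pics/s32d.png

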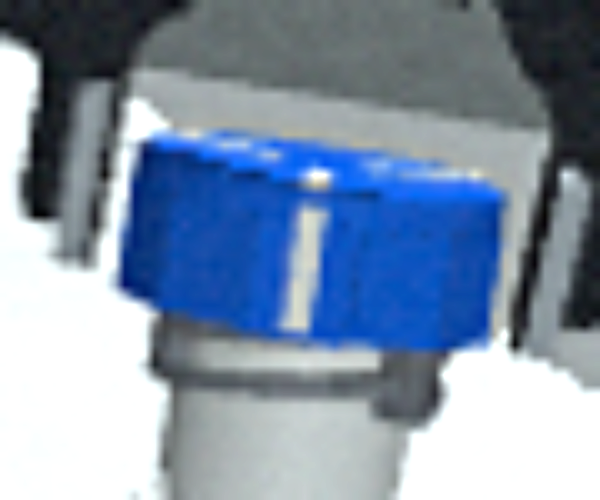

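The cap rests square and free, with lugs at −5° on the ridges. Now the backward turn: grip, light axial preload, 20° anticlockwise.

>>> move_arm --moves '[{"dp": [0, 0, 0], "yaw": 0, "gripper": 80}, {"dp": [0, 0, 0], "yaw": 0, "gripper": 100}, {"dp": [0, 0, 0], "yaw": 0, "gripper": 115}, {"dp": [0, 0.001, -0.0006], "yaw": 0, "gripper": 115}, {"dp": [0, 0, 0], "yaw": -5, "gripper": 115}, {"dp": [0, 0, 0], "yaw": -5, "gripper": 115}, {"dp": [0, 0, 0], "yaw": -5, "gripper": 115}, {"dp": [0, 0, 0], "yaw": -4, "gripper": 115}, {"dp": [0, 0, 0], "yaw": 0, "gripper": 115}]' --squeeze 25

```text
t: 30.45
tool_pos: [587.3, 260.3, 156.1]
ee_rot: [[-0.279, -0.002, -0.96], [0.96, -0.002, -0.279], [-0.002, -1.0, 0.002]]
ft_force: [-4.2, -3.7, 5.3]
opening: 57.7
```

```bash
python3 - <<'E'
from h import *
scrop('s33'); lugs('w33')
E
```

```text
30.45 [587.3 260.3 156.1] [-4.2 -3.7  5.3] 57.7 [-0.279  0.96  -0.002] [-0.002 -0.002 -1.   ]
30.5 [587.3 260.3 156.1] [-3.4 -2.7  6.2] 57.7 jaw_b 103.9
ell 320.5 318.4 153.3 159.2
topcentre [581.  259.1 178. ]
593 [ -6.9 -18.7] ang -108.3 mod120 11.7
604 [-13.9  12.8] ang 131.5 mod120 11.5
711 [17.2  2.5] ang 11.5 mod120 11.5
136 [10.1 27.6] ang 150.0 mod120 30.0
```

View pics/s33d.png

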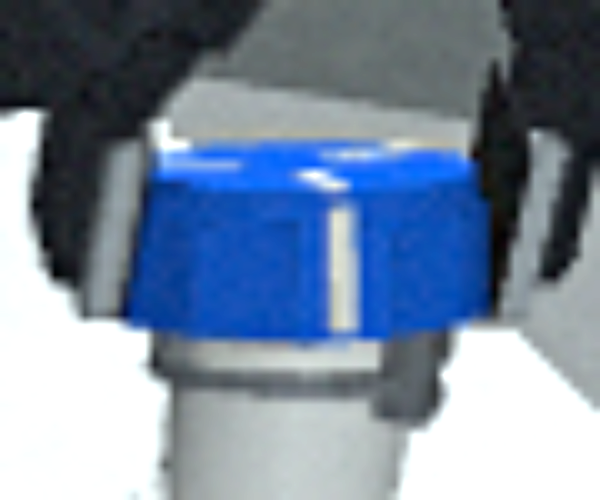

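>>> move_arm --moves '[{"dp": [0, 0, 0], "yaw": -3, "gripper": 115}, {"dp": [0, 0, 0], "yaw": -3, "gripper": 115}, {"dp": [-0.0003, 0.0017, -0.001], "yaw": 0, "gripper": 115}, {"dp": [-0.0003, 0.0017, -0.001], "yaw": 0, "gripper": 115}, {"dp": [0, 0, 0], "yaw": 0, "gripper": 115}]'

```text
t: 31.05
tool_pos: [589.8, 262.4, 153.1]
ee_rot: [[-0.376, -0.001, -0.926], [0.926, -0.0, -0.376], [-0.0, -1.0, 0.001]]
ft_force: [-2.6, -1.7, 7.5]
opening: 57.6
```

```bash
python3 - <<'E'
from h import *
scrop('s34'); lugs('w34')
E
```

```text
31.05 [589.8 262.4 153.1] [-2.6 -1.7  7.5] 57.6 [-0.376  0.926 -0.   ] [-0.001 -0.    -1.   ]
31.1 [589.8 262.4 153.1] [-3.1 -1.4  7. ] 57.2 jaw_b 109.9
ell 321.4 319.4 153.7 162.1
topcentre [582.3 260.4 178. ]
608 [ -4.9 -19.1] ang -102.2 mod120 17.8
614 [-14.4  11.4] ang 135.8 mod120 15.8
696 [16.7  3.5] ang 15.9 mod120 15.9
364 [10.5 27.3] ang 144.2 mod120 24.2
```

View pics/s34d.png

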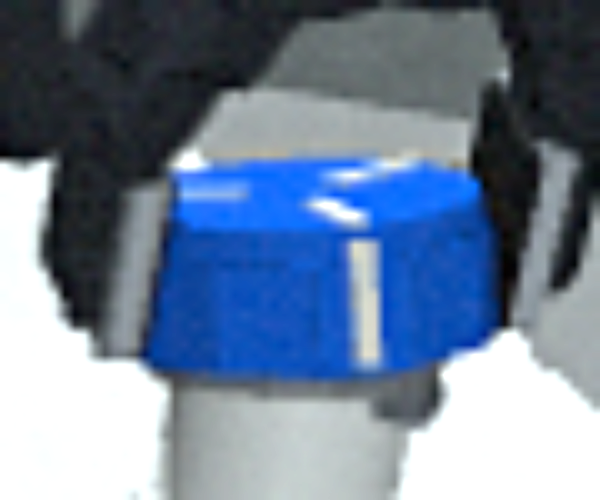

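It has dropped into the gap: the skirt is now level with the lower bead, though still skewed. I'll release so it settles.

>>> move_arm --moves '[{"dp": [0, 0, 0], "yaw": 0, "gripper": 90}, {"dp": [0, 0, 0], "yaw": 0, "gripper": 70}, {"dp": [0, 0, 0], "yaw": 0, "gripper": 60}, {"dp": [0, 0, 0], "yaw": 0, "gripper": 60}, {"dp": [0, 0, 0], "yaw": 0, "gripper": 60}]'

```text
t: 31.65
tool_pos: [589.5, 262.9, 151.5]
ee_rot: [[-0.378, -0.001, -0.926], [0.926, -0.0, -0.378], [0.0, -1.0, 0.001]]
ft_force: [0.6, 0.2, -1.2]
opening: 65.4
```

```bash
python3 - <<'E'
from h import *
scrop('s35'); lugs('w35')
E
```

```text
31.65 [589.5 262.9 151.5] [ 0.6  0.2 -1.2] 65.4 [-0.378  0.926  0.   ] [-0.001 -0.    -1.   ]
31.7 [589.6 262.8 151.6] [ 0.  -0.2  0.1] 65.4 jaw_b 110.0
ell 320.8 319.4 149.9 153.5
topcentre [581.3 260.3 178. ]
634 [ -5.7 -16.3] ang -104.4 mod120 15.6
544 [-13.6  13.4] ang 135.4 mod120 15.4
659 [15.9  5.9] ang 15.7 mod120 15.7
```

View pics/s35d.png

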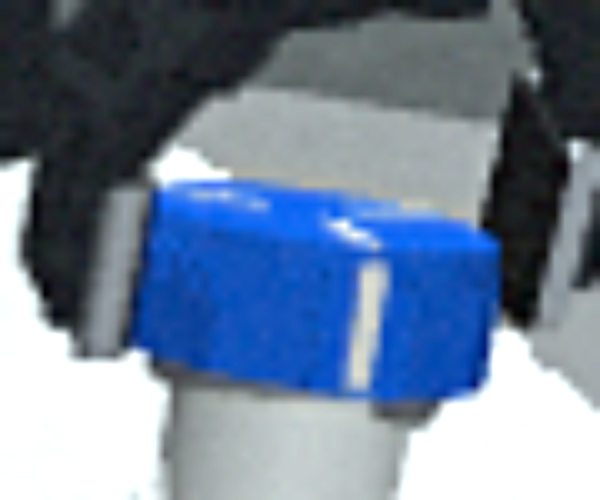

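View pics/w35.png

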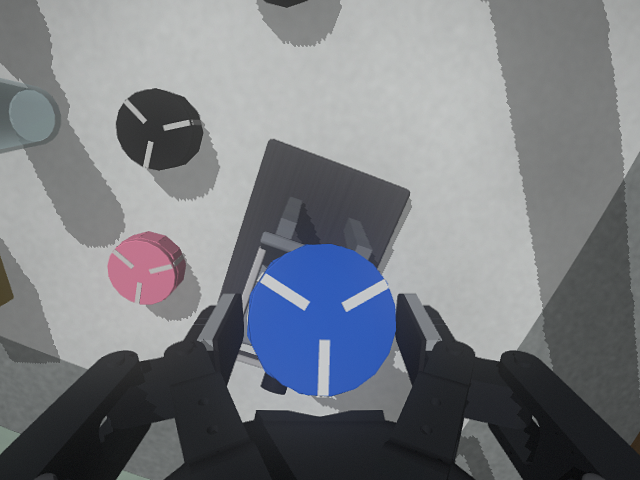

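Dropped and square: all three lugs at 15.5°, and the skirt about 7 mm lower, consistent with roughly 13.5 mm below the rim. Now forward (clockwise) strokes.

>>> move_arm --moves '[{"dp": [0, 0, 0], "yaw": 4.5, "gripper": 65}, {"dp": [0, 0, 0], "yaw": 0, "gripper": 80}, {"dp": [0, 0, 0], "yaw": 0, "gripper": 105}, {"dp": [0, 0, 0], "yaw": 0, "gripper": 115}, {"dp": [0, 0.0002, -0.0001], "yaw": 5.5, "gripper": 115}, {"dp": [0, 0.0002, -0.0001], "yaw": 5.5, "gripper": 115}, {"dp": [0, 0.0002, -0.0001], "yaw": 5.5, "gripper": 115}, {"dp": [0, 0.0003, -0.0002], "yaw": 5.5, "gripper": 115}, {"dp": [0, 0.0003, -0.0002], "yaw": 5.5, "gripper": 115}, {"dp": [0, 0, 0], "yaw": 0, "gripper": 115}]' --squeeze 28

```text
t: 32.75
tool_pos: [592.2, 262.4, 152.6]
ee_rot: [[0.17, 0.004, -0.986], [0.986, 0.0, 0.17], [0.001, -1.0, -0.004]]
ft_force: [0.5, -2.5, 5.2]
opening: 57.8
```

```bash
python3 - <<'E'
from h import *
scrop('s36'); lugs('w36',zc=173)
E
```

```text
32.75 [592.2 262.4 152.6] [ 0.5 -2.5  5.2] 57.8 [0.17  0.986 0.001] [ 0.004  0.    -1.   ]
32.8 [592.3 262.4 152.6] [-0.4 -2.5  4.5] 58.0 jaw_b 78.1
ell 319.4 317.1 151.2 154.2
topcentre [586.1 263.4 173. ]
568 [-9.  16.2] ang 116.6 mod120 -3.4
596 [-11.1 -16.1] ang -123.1 mod120 -3.1
670 [17.8 -1.3] ang -3.7 mod120 -3.7
```

View pics/s36d.png

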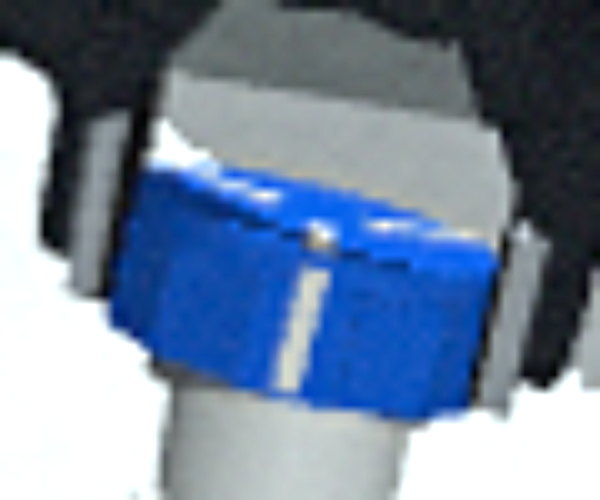

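>>> move_arm --moves '[{"dp": [0, 0, 0], "yaw": 0, "gripper": 70}, {"dp": [0, 0, 0], "yaw": 0, "gripper": 40}, {"dp": [0, 0, 0], "yaw": 0, "gripper": 40}, {"dp": [0, 0, 0], "yaw": -7.5, "gripper": 40}, {"dp": [0, 0, 0], "yaw": -7.5, "gripper": 40}, {"dp": [0, 0, 0], "yaw": -7.5, "gripper": 40}, {"dp": [0, 0, 0], "yaw": -7.5, "gripper": 40}, {"dp": [0, 0, 0], "yaw": 0, "gripper": 50}]'

```text
t: 33.65
tool_pos: [590.2, 262.7, 150.3]
ee_rot: [[-0.345, -0.001, -0.938], [0.938, 0.0, -0.345], [0.0, -1.0, 0.001]]
ft_force: [1.1, 0.3, -0.3]
opening: 68.8
```

```bash
python3 - <<'E'
from h import *
scrop('s37'); lugs('w37',zc=173)
E
```

```text
33.65 [590.2 262.7 150.3] [ 1.1  0.3 -0.3] 68.8 [-0.345  0.938  0.   ] [-0.001  0.    -1.   ]
33.7 [590.2 262.7 150.4] [ 0.6 -0.2  0.5] 69.1 jaw_b 107.9
ell 319.9 320.0 150.2 154.0
topcentre [584.3 261.  173. ]
605 [-11.8 -14.1] ang -124.8 mod120 -4.8
567 [-8.8 17.5] ang 115.0 mod120 -5.0
679 [17.2 -0.6] ang -5.1 mod120 -5.1
```

View pics/s37d.png

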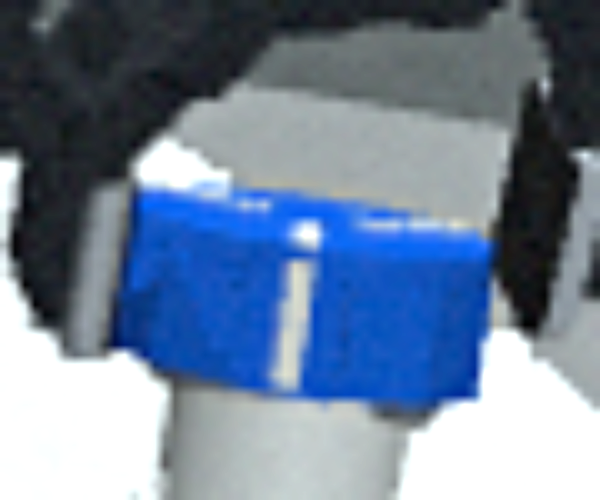

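>>> move_arm --moves '[{"dp": [0, 0, 0], "yaw": 0, "gripper": 80}, {"dp": [0, 0, 0], "yaw": 0, "gripper": 105}, {"dp": [0, 0, 0], "yaw": 0, "gripper": 120}, {"dp": [0, 0.0002, -0.0001], "yaw": 5.5, "gripper": 120}, {"dp": [0, 0.0002, -0.0001], "yaw": 5.5, "gripper": 120}, {"dp": [0, 0.0002, -0.0001], "yaw": 5.5, "gripper": 120}, {"dp": [0, 0.0003, -0.0002], "yaw": 5.5, "gripper": 120}, {"dp": [0, 0.0003, -0.0002], "yaw": 5.5, "gripper": 120}, {"dp": [0, 0.0003, -0.0002], "yaw": 5.5, "gripper": 120}, {"dp": [0, 0, 0], "yaw": 0, "gripper": 120}]' --squeeze 40

```text
t: 34.75
tool_pos: [596.7, 261.0, 149.8]
ee_rot: [[0.223, 0.012, -0.975], [0.975, -0.001, 0.223], [0.001, -1.0, -0.012]]
ft_force: [7.8, -1.9, -4.8]
opening: 57.9
```

```bash
python3 - <<'E'
from h import *
scrop('s38'); lugs('w38',zc=173)
E
```

```text
34.75 [596.7 261.  149.8] [ 7.8 -1.9 -4.8] 57.9 [0.223 0.975 0.001] [ 0.012 -0.001 -1.   ]
34.8 [596.7 261.  149.8] [ 8.7 -3.  -5.4] 57.5 jaw_b 75.0
ell 319.4 308.1 154.6 159.0
topcentre [585.1 263.6 173. ]
606 [-16.5 -11.1] ang -145.5 mod120 -25.5
628 [-2.5 17.7] ang 94.0 mod120 -26.0
701 [15.5 -8.5] ang -25.8 mod120 -25.8
```

View pics/s38d.png

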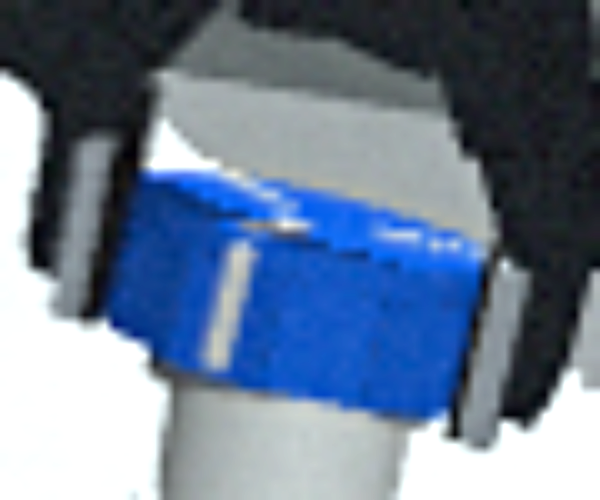

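>>> move_arm --moves '[{"dp": [0, 0, 0], "yaw": 0, "gripper": 70}, {"dp": [0, 0, 0], "yaw": 0, "gripper": 40}, {"dp": [0, 0, 0], "yaw": 0, "gripper": 40}, {"dp": [0, 0, 0], "yaw": -8, "gripper": 40}, {"dp": [0, 0, 0], "yaw": -8, "gripper": 40}, {"dp": [0, 0, 0], "yaw": -8, "gripper": 40}, {"dp": [0, 0, 0], "yaw": -8, "gripper": 40}, {"dp": [0, 0, 0], "yaw": -8, "gripper": 40}, {"dp": [0, 0, 0], "yaw": 0, "gripper": 50}]'

```text
t: 35.75
tool_pos: [590.9, 263.1, 149.3]
ee_rot: [[-0.457, -0.001, -0.889], [0.889, 0.0, -0.457], [0.001, -1.0, 0.0]]
ft_force: [-0.4, 0.8, 0.1]
opening: 68.8
```

```bash
python3 - <<'E'
from h import *
scrop('s39'); lugs('w39',zc=173)
E
```

```text
35.75 [590.9 263.1 149.3] [-0.4  0.8  0.1] 68.8 [-0.457  0.889  0.001] [-0.001  0.    -1.   ]
35.8 [591.  263.  149.3] [ 0.3 -0.6 -0.3] 68.9 jaw_b 114.9
ell 319.5 319.3 150.2 154.3
topcentre [584.5 260.1 173. ]
595 [-16.6  -8.5] ang -145.8 mod120 -25.8
574 [-2.4 19.4] ang 93.3 mod120 -26.7
706 [15.3 -6.9] ang -28.8 mod120 -28.8
```

View pics/s39d.png

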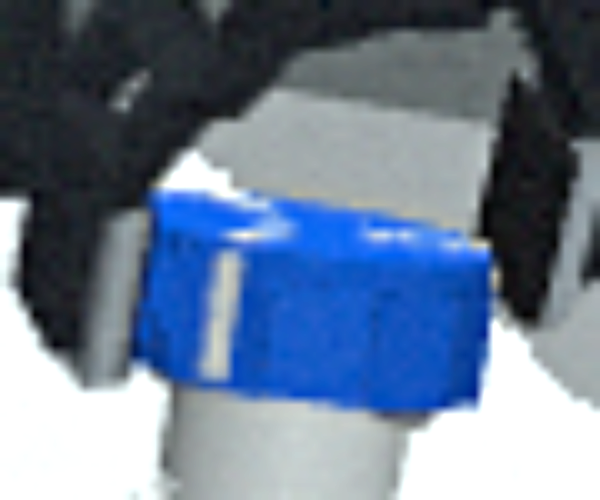

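>>> move_arm --moves '[{"dp": [0, 0, 0], "yaw": 0, "gripper": 80}, {"dp": [0, 0, 0], "yaw": 0, "gripper": 105}, {"dp": [0, 0, 0], "yaw": 0, "gripper": 120}, {"dp": [0, 0.0003, -0.0002], "yaw": 6, "gripper": 120}, {"dp": [0, 0.0003, -0.0002], "yaw": 6, "gripper": 120}, {"dp": [0, 0.0003, -0.0002], "yaw": 6, "gripper": 120}, {"dp": [0, 0.0003, -0.0002], "yaw": 6, "gripper": 120}, {"dp": [0, 0.0003, -0.0002], "yaw": 6, "gripper": 120}, {"dp": [0, 0.0003, -0.0002], "yaw": 6, "gripper": 120}, {"dp": [0, 0, 0], "yaw": 0, "gripper": 120}]' --squeeze 50

```text
t: 36.85
tool_pos: [595.0, 264.1, 149.3]
ee_rot: [[0.153, 0.006, -0.988], [0.988, 0.002, 0.153], [0.003, -1.0, -0.006]]
ft_force: [1.9, -0.7, 4.4]
opening: 57.2
```

```bash
python3 - <<'E'
from h import *
scrop('s40'); lugs('w40',zc=173)
E
```

```text
36.85 [595.  264.1 149.3] [ 1.9 -0.7  4.4] 57.2 [0.153 0.988 0.003] [ 0.006  0.002 -1.   ]
36.9 [595.  264.1 149.2] [ 2.7 -0.6  4.5] 57.1 jaw_b 79.0
ell 319.0 312.4 152.6 154.9
topcentre [584.9 265.4 173. ]
586 [-18.8  -3.6] ang -168.5 mod120 -48.5
642 [ 4.8 17.2] ang 71.3 mod120 -48.7
679 [ 11.1 -14.1] ang -52.1 mod120 -52.1
```

View pics/s40d.png

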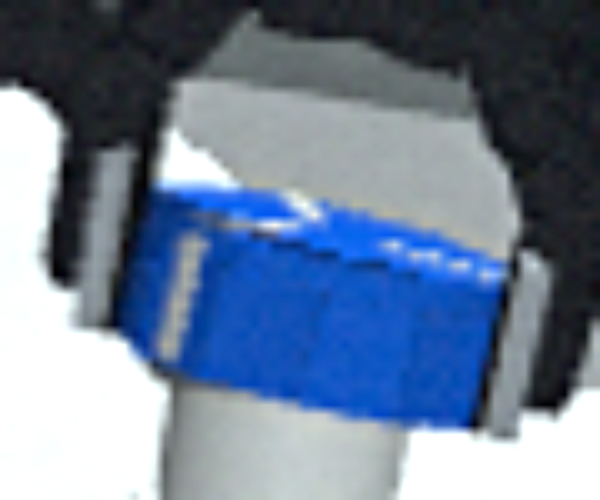

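>>> move_arm --moves '[{"dp": [0, 0, 0], "yaw": 0, "gripper": 70}, {"dp": [0, 0, 0], "yaw": 0, "gripper": 40}, {"dp": [0, 0, 0], "yaw": 0, "gripper": 40}, {"dp": [0, 0, 0], "yaw": -7, "gripper": 40}, {"dp": [0, 0, 0], "yaw": -7, "gripper": 40}, {"dp": [0, 0, 0], "yaw": -6, "gripper": 50}, {"dp": [0, 0, 0], "yaw": 0, "gripper": 50}]'

```text
t: 37.65
tool_pos: [591.5, 262.5, 146.5]
ee_rot: [[-0.194, -0.002, -0.981], [0.981, -0.001, -0.194], [-0.0, -1.0, 0.003]]
ft_force: [-0.1, 0.4, -0.7]
opening: 68.8
```

```bash
python3 - <<'E'
from h import *
scrop('s41'); lugs('w41',zc=173)
E
```

```text
37.65 [591.5 262.5 146.5] [-0.1  0.4 -0.7] 68.8 [-0.194  0.981 -0.   ] [-0.002 -0.001 -1.   ]
37.7 [591.7 262.6 146.7] [-0.1  0.5  0.3] 68.8 jaw_b 98.9
ell 322.0 321.7 152.4 156.0
topcentre [584.  262.2 173. ]
594 [-18.7  -2.8] ang -169.3 mod120 -49.3
634 [ 4.8 17.3] ang 71.0 mod120 -49.0
686 [ 10.8 -13.2] ang -49.3 mod120 -49.3
```

View pics/s41d.png

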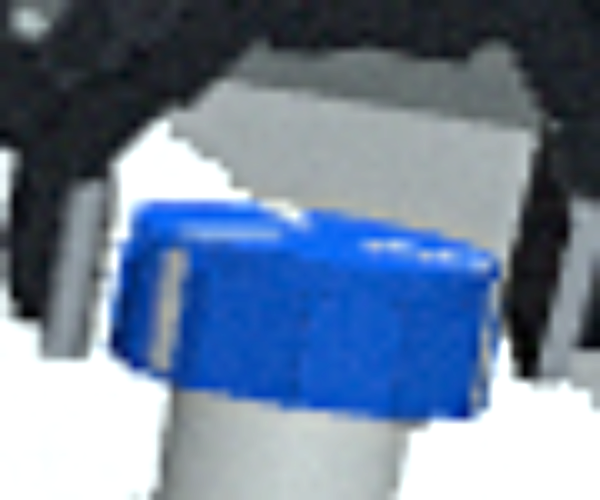

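Lugs at −49.2°, square. One more firm stroke to the stop (expected at −54°).

>>> move_arm --moves '[{"dp": [0, 0, 0], "yaw": 0, "gripper": 80}, {"dp": [0, 0, 0], "yaw": 0, "gripper": 105}, {"dp": [0, 0, 0], "yaw": 0, "gripper": 120}, {"dp": [0, 0, 0], "yaw": 0, "gripper": 120}, {"dp": [0, 0.0002, -0.0001], "yaw": 5, "gripper": 120}, {"dp": [0, 0.0002, -0.0001], "yaw": 5, "gripper": 120}, {"dp": [0, 0.0001, 0], "yaw": 5, "gripper": 120}, {"dp": [0, 0, 0], "yaw": 5, "gripper": 120}, {"dp": [0, 0, 0], "yaw": 0, "gripper": 120}]' --squeeze 60

```text
t: 38.65
tool_pos: [598.2, 262.8, 148.5]
ee_rot: [[0.149, 0.013, -0.989], [0.989, -0.001, 0.149], [0.001, -1.0, -0.013]]
ft_force: [7.5, 0.2, -0.5]
opening: 56.6
```

```bash
python3 - <<'E'
from h import *
scrop('s42'); lugs('w42',zc=173); from rig import read_state; print(read_state()["wrist_torque"])
E
```

```text
38.65 [598.2 262.8 148.5] [ 7.5  0.2 -0.5] 56.6 [0.149 0.989 0.001] [ 0.013 -0.001 -1.   ]
38.7 [598.2 262.8 148.5] [ 6.6  0.  -0.6] 56.6 jaw_b 79.3
ell 318.7 306.8 154.0 156.0
topcentre [585.1 264.5 173. ]
591 [-19.1  -1.3] ang -176.5 mod120 -56.5
662 [ 7. 16.] ang 63.5 mod120 -56.5
673 [  9.  -15.7] ang -57.3 mod120 -57.3
[-0.14643348 -1.61877318  1.25176784]
```

The lugs are at about −56.5° with 1.25 N m about the tool axis, so this is the stop. I'll release and check.

>>> move_arm --moves '[{"dp": [0, 0, 0], "yaw": 0, "gripper": 90}, {"dp": [0, 0, 0], "yaw": 0, "gripper": 60}, {"dp": [0, 0, 0], "yaw": 0, "gripper": 50}, {"dp": [0, 0, 0], "yaw": -5, "gripper": 40}, {"dp": [0, 0, 0], "yaw": -5, "gripper": 40}, {"dp": [0, 0, 0], "yaw": 0, "gripper": 40}, {"dp": [0, 0, 0], "yaw": 0, "gripper": 40}]'

```text
t: 39.45
tool_pos: [592.2, 263.0, 146.6]
ee_rot: [[-0.019, -0.001, -1.0], [1.0, -0.0, -0.019], [-0.0, -1.0, 0.001]]
ft_force: [0.1, -0.0, 0.2]
opening: 72.5
```

```bash
python3 - <<'E'
from h import *
scrop('s43'); lugs('w43',zc=173)
E
```

```text
39.45 [592.2 263.  146.6] [ 0.1 -0.   0.2] 72.5 [-0.019  1.    -0.   ] [-0.001 -0.    -1.   ]
39.5 [592.3 263.  146.7] [ 0.1 -0.6 -0.2] 71.9 jaw_b 88.9
ell 320.6 320.5 152.6 155.9
topcentre [584.1 263.4 173. ]
589 [-18.7  -3. ] ang -170.7 mod120 -50.7
657 [ 5.3 16.6] ang 69.2 mod120 -50.8
669 [ 10.3 -14.1] ang -51.0 mod120 -51.0
```

View pics/s43d.png

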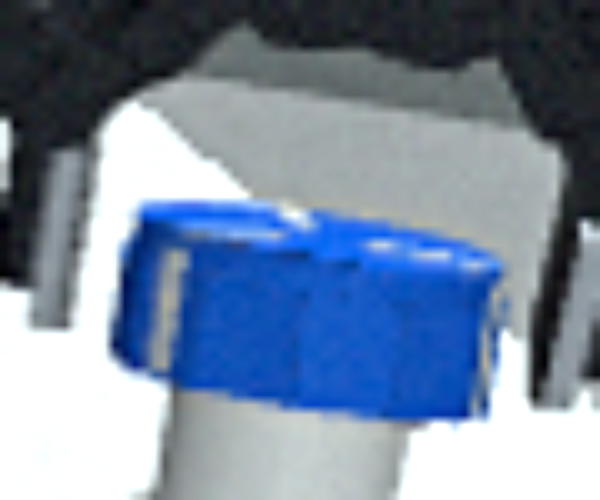

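The reading on release is −50.8° (stop −54° ± measuring error). I'll do another stroke that ends with the tool square, so there is no skew at release.

>>> move_arm --moves '[{"dp": [0, 0, 0], "yaw": -7, "gripper": 50}, {"dp": [0, 0, 0], "yaw": -4, "gripper": 60}, {"dp": [0, 0, 0], "yaw": 0, "gripper": 85}, {"dp": [0, 0, 0], "yaw": 0, "gripper": 110}, {"dp": [0, 0, 0], "yaw": 0, "gripper": 120}, {"dp": [0, 0, 0], "yaw": 4, "gripper": 120}, {"dp": [0, 0, 0], "yaw": 4, "gripper": 120}, {"dp": [0, 0, 0], "yaw": 4, "gripper": 120}, {"dp": [0, 0, 0], "yaw": 3, "gripper": 120}, {"dp": [0, 0, 0], "yaw": 0, "gripper": 120}]' --squeeze 60

```text
t: 40.55
tool_pos: [596.2, 263.6, 148.0]
ee_rot: [[0.041, 0.009, -0.999], [0.999, -0.001, 0.041], [-0.001, -1.0, -0.009]]
ft_force: [5.6, -0.1, -0.8]
opening: 56.7
```

```bash
python3 - <<'E'
from h import *
scrop('s44'); lugs('w44',zc=173); from rig import read_state; print(read_state()["wrist_torque"])
E
```

```text
40.55 [596.2 263.6 148. ] [ 5.6 -0.1 -0.8] 56.7 [ 0.041  0.999 -0.001] [ 0.009 -0.001 -1.   ]
40.6 [596.2 263.5 148. ] [ 5.7  0.5 -0. ] 56.5 jaw_b 85.4
ell 319.0 312.2 153.9 155.8
topcentre [585.1 263.9 173. ]
594 [-18.9  -0.6] ang -177.5 mod120 -57.5
660 [ 7.4 16. ] ang 62.3 mod120 -57.7
678 [  8.8 -15.3] ang -57.9 mod120 -57.9
[-0.25812538 -1.30301242  1.72971427]
```

>>> move_arm --moves '[{"dp": [0, 0, 0], "yaw": 0, "gripper": 95}, {"dp": [0, 0, 0], "yaw": 0, "gripper": 75}, {"dp": [0, 0, 0], "yaw": 0, "gripper": 60}, {"dp": [0, 0, 0], "yaw": 0, "gripper": 50}, {"dp": [0, 0, 0], "yaw": 0, "gripper": 40}]'

```text
t: 41.15
tool_pos: [592.0, 262.8, 146.5]
ee_rot: [[0.05, -0.002, -0.999], [0.999, -0.0, 0.05], [-0.0, -1.0, 0.001]]
ft_force: [-0.3, -0.3, -0.2]
opening: 71.5
```

```bash
python3 - <<'E'
from h import *
scrop('s45'); lugs('w45',zc=173)
E
```

```text
41.15 [592.  262.8 146.5] [-0.3 -0.3 -0.2] 71.5 [ 0.05   0.999 -0.   ] [-0.002 -0.    -1.   ]
41.2 [592.2 262.9 146.6] [ 0.7 -0.   0.7] 71.9 jaw_b 85.0
ell 320.3 320.9 152.9 156.1
topcentre [584.2 263.7 173. ]
590 [-18.8  -3.2] ang -170.8 mod120 -50.8
668 [ 5.3 16.5] ang 69.2 mod120 -50.8
676 [ 10.4 -14.4] ang -51.4 mod120 -51.4
```

View pics/s45d.png

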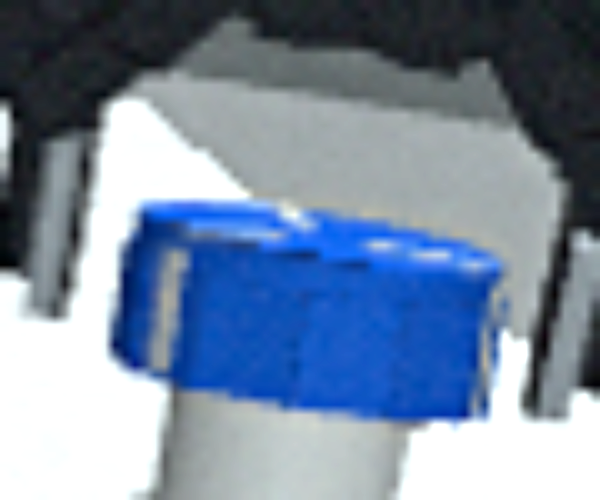

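Under torque it reaches −57.7° and springs back to about −51° on release, so it is elastic against the stop. I'll try one gentle nudge with a low grip force to leave it against the stop without rebound.

>>> move_arm --moves '[{"dp": [0, 0, -0.001], "yaw": -7, "gripper": 50}, {"dp": [0, 0, 0], "yaw": -7, "gripper": 60}, {"dp": [0, 0, 0], "yaw": 0, "gripper": 80}, {"dp": [0, 0, 0], "yaw": 0, "gripper": 95}, {"dp": [0, 0, 0], "yaw": 0, "gripper": 100}, {"dp": [0, 0, 0], "yaw": 2, "gripper": 100}, {"dp": [0, 0, 0], "yaw": 2, "gripper": 100}, {"dp": [0, 0, 0], "yaw": 0, "gripper": 100}]' --squeeze 20

```text
t: 42.05
tool_pos: [594.0, 263.7, 147.7]
ee_rot: [[-0.126, 0.001, -0.992], [0.992, 0.0, -0.126], [0.0, -1.0, -0.001]]
ft_force: [-1.7, -0.5, 3.0]
opening: 58.3
```

```bash
python3 - <<'E'
from h import *
lugs('w46',zc=173); from rig import read_state; print(read_state()["wrist_torque"])
E
```

```text
42.05 [594.  263.7 147.7] [-1.7 -0.5  3. ] 58.3 jaw_b 95.0
ell 319.7 317.3 153.0 155.5
topcentre [585.1 262.8 173. ]
597 [-19.   -1.4] ang -173.7 mod120 -53.7
633 [ 6.2 16.8] ang 66.2 mod120 -53.8
690 [  9.7 -14.3] ang -54.3 mod120 -54.3
[0.06188243 0.1499643  0.32392515]
```

Now −53.9° at only 0.3 N m, right at the stop. Releasing slowly.

>>> move_arm --moves '[{"dp": [0, 0, 0], "yaw": 0, "gripper": 82}, {"dp": [0, 0, 0], "yaw": 0, "gripper": 78}, {"dp": [0, 0, 0], "yaw": 0, "gripper": 74}, {"dp": [0, 0, 0], "yaw": 0, "gripper": 66}, {"dp": [0, 0, 0], "yaw": 0, "gripper": 50}, {"dp": [0, 0, 0], "yaw": 0, "gripper": 30}, {"dp": [0, 0, 0], "yaw": 0, "gripper": 20}]'

```text
t: 42.8
tool_pos: [593.6, 262.9, 146.8]
ee_rot: [[-0.125, -0.0, -0.992], [0.992, -0.0, -0.125], [-0.0, -1.0, 0.0]]
ft_force: [-0.4, -0.3, -0.2]
opening: 78.6
```

```bash
python3 - <<'E'
from h import *
lugs('w47',zc=173); scrop('s47')
E
```

```text
42.8 [593.6 262.9 146.8] [-0.4 -0.3 -0.2] 78.6 jaw_b 95.0
ell 320.5 319.9 153.1 156.5
topcentre [585.3 262.4 173. ]
599 [-18.9  -2.1] ang -172.3 mod120 -52.3
643 [ 5.7 16.8] ang 67.9 mod120 -52.1
701 [ 10.3 -14.1] ang -50.3 mod120 -50.3
42.85 [593.7 263.  146.9] [-0.1 -0.4 -0.4] 78.7 [-0.125  0.992 -0.   ] [-0. -0. -1.]
```

Resting at about −52° (stop at −54°), seated deep. I'll retreat straight up and do the final checks.

>>> move_arm --moves '[{"dp": [0, 0, 0], "yaw": 0, "gripper": 0}, {"dp": [0, -0.015, 0], "yaw": 0, "gripper": 0}, {"dp": [0, -0.03, 0], "yaw": 0, "gripper": 0}, {"dp": [0, -0.045, 0.01], "yaw": 0, "gripper": 0}, {"dp": [0, -0.045, 0.03], "yaw": 0, "gripper": 0}, {"dp": [0, 0, 0.03], "yaw": 0, "gripper": 0}, {"dp": [0, 0, 0], "yaw": 0, "gripper": 0}, {"dp": [0, 0, 0], "yaw": 0, "gripper": 0}]'

```text
t: 43.7
tool_pos: [526.4, 254.8, 279.8]
ee_rot: [[-0.126, 0.001, -0.992], [0.992, 0.002, -0.126], [0.001, -1.0, -0.001]]
ft_force: [0.7, 0.6, 1.5]
opening: 85.3
```

```bash
python3 - <<'E'
from h import *
lugs('w48',zc=170); st,c=snap('s48','scene')
a=cv2.resize(c["pixels"][250:300,440:500,::-1],(400,333)); b=cv2.resize(load('w48')["pixels"][200:360,220:420,::-1],(400,320))
o=np.zeros((333,800,3),np.uint8);o[:,:400]=a;o[:320,400:]=b;cv2.imwrite('pics/c48.png',cv2.convertScaleAbs(o,alpha=1.4))
E
```

```text
43.7 [526.4 254.8 279.8] [0.7 0.6 1.5] 85.3 jaw_b 95.0
ell 319.1 308.2 73.9 75.4
topcentre [586.5 262.5 170. ]
163 [-19.   -2.2] ang -172.2 mod120 -52.2
164 [ 6.3 17.4] ang 68.1 mod120 -51.9
166 [ 10.8 -14.7] ang -52.5 mod120 -52.5
```

View pics/c48.png

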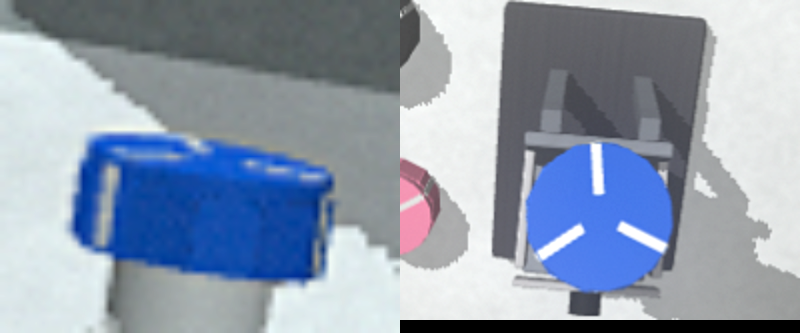

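View pics/s48.png

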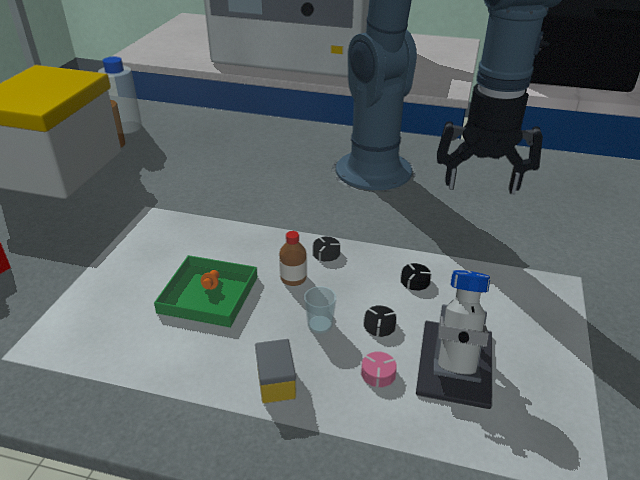

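```bash
python3 - <<'E'
from h import *
np.set_printoptions(precision=1,suppress=True)
S=load("s48")
def proj(c,p):
    Ti=np.linalg.inv(c["T"]); return cv2.projectPoints(np.array([p],float),cv2.Rodrigues(Ti[:3,:3])[0],Ti[:3,3],c["camera_matrix"],c["dist"])[0][0,0]
b=np.radians(2.2);ex=np.array([np.cos(b),np.sin(b),0]);a=-.5*ex+np.array([0,0,.866]);xb=.866*ex+np.array([0,0,.5]); r=np.array([588.8,263,164.])
for s in(-7,-13.5,-15,-17.5): print(s,proj(S,r+s*a+29*xb),proj(S,r+(s+24)*a-29*xb))
B=mask(S,(100,120,25),(130,255,255))
for u in(466,468,470,472):
    col=np.where(B[255:310,u])[0]+255; print(u,col.min(),col.max())
E
```

```text
-7 [470.5 284.8] [470.7 264.7]
-13.5 [469.8 288.8] [470.1 268.5]
-15 [469.7 289.8] [469.9 269.4]
-17.5 [469.4 291.3] [469.7 270.9]
466 271 289
468 272 290
470 271 290
472 271 290
```

The depth check agrees: the skirt edge is at row 290.5–291 and the back top at row 271, against 291.3 and 270.9 predicted for 17.5 mm below the rim. Handing in.

```bash
python3 -c "
from rig import job_done; print(job_done())"
```

```text
the job is handed in; nothing more can be done
None
```

The stopper is in the green tray and the blue cap is screwed down on the bottle. I handed the job in at about 44 s of the 69 s allowed, with the gripper open and clear.

**How it went:** The tool can't tilt, so I tilted the cap 30° in the grip by pressing its edge on the bottle's rim. The first backward turn skewed the cap and it tipped on the neck. I gripped it again, set it flat on the bench and started over. The second time it went in order:
1. The cap rested square and free on the thread.
2. I turned it about 20° anticlockwise. It dropped about 7 mm partway through, helped by a light push.
3. I turned it clockwise in several strokes until it met the stop.

**Last checks:**
- **Depth:** the cap's edges in the scene picture match 17–17.5 mm below the rim (17.5 mm is fully down), and it sits square.
- **Angle:** the lugs read −52.2°, about 2° short of the calculated stop at −54°. The cap springs back by a few degrees each time it is released. The reading is good to about 2°, so the small gap may or may not be real.
- **Stopper and bystanders:** the stopper was still in the tray. The reagent bottle, beaker and tip box stood where they were.
- **Forces:** the highest force I read at the wrist was about 18 N, when I set the cap down on the bench.

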